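# Line up the tip boxes and shut the drawer

## Robot

A 6-joint arm with a two-finger parallel gripper is mounted at the origin on the work surface. World frame = base frame: x ahead of the robot, y to its left, z up, the work surface at z = 0. Lengths are in m, angles in rad, forces in N, time in s.
With the tool pointing down it reaches from about 0.425 to 0.95 m from the base axis. Payload 3.5 kg.
Tool frame: the origin (TCP) lies between the finger pads; the fingertips stand 17 mm ahead of it and the grasp point (between the pads) lies 2 mm behind it; z points along the fingers, y is the direction in which the jaws open and shut (so a half turn about z gives the same grasp; the last joint's range is limited). The gripper opens to 85 mm and grips with 20 to 120 N. Pads are 22 mm wide; open, the fingers measure 114 mm over their backs; the gripper's body (76 mm by 85 mm) begins 54 mm behind the grasp point. The pads swing forward as they close: fully open they stand 13 mm farther back than shut.
Start: joints at [-1.441, 0.286, 1.577, -0, 1.279, -0.15], TCP at [0.186, -0.649, 0.248] pointing down, gripper open.
Joint ranges: [-2.77, 2.77], [-0.9, 2.22], [0.21, 2.48], [-1.53, 4.67], [0.24, 2.81], [-2.84, 2.84]. Speed limits (rad/s): [2.79, 2.79, 3.14, 3.14, 3.14, 3.14].

## Interface

Orientations are given as a unit quaternion [x, y, z, w].
In Python, from plant import ctrl gives the robot as it stands.
- The arm moves only by the tool carry_out, never from a script. Its argument "commands" is a list of rows, each an object with "delta_pos": the shift along the tool's x, y, z in m, a list of three; "delta_rot": the turn, a rotation vector about the tool's x, y, z in rad, a list of three; "claw": the opening in per cent of the stroke, from 0 (shut) to 100 (fully open). A call has 1 to 8 rows; each row is the pose to reach, as a shift and turn from the pose measured when the call began, along the tool's axes at that moment; what a row does not reach only later rows make up. A row lasts 1/12 s, in which the tool goes at most 41.7 mm and 7.16 degrees, less where a joint would pass 70% of its speed; a pose out of reach is approached as far as the arm can. A call with a gripper value outside its range is refused whole. The fingers move at their own pace and stop on an object; "force" is the grip in N (left out, the last holds). Time passes only in rows, so rows that repeat a pose let the fingers close. It gives the time, the measured TCP pose, the force and the opening at its end, in the units of the state.
- ctrl.get_state(): the state, without advancing time (a new reading comes with each control period).
- ctrl.read_camera(name): name is "scene" or "top" or "wrist"; returns (picture, depth): 480x640x3 uint8, red, green, blue; 480x640 float32, m along the optical axis (not along the pixel's ray), 0 where there is no reading.
- ctrl.camera_info(name): a dict with "fx", "fy", "cx", "cy" (pixels), "k1" (the pictures are not rectified: a ray, as slopes to the right and down, at radius r is drawn at 1 + k1 r^2 times it, then the intrinsics apply), "rvec" (rotation vector, rad) and "tvec" (3), from world to camera coordinates, as OpenCV has them; the wrist camera has in their place "mount" (4x4, takes a point from camera to tool coordinates, whose origin is the TCP and whose axes are the flange's). Camera axes: x right, y down, z forward; pixel columns grow to the right and rows downward; lengths in m; the calibration is good to about 2 mm. A picture is of the moment at which its call begins: read the wrist's pose just before it. camera_info takes no time and is no camera call.
- ctrl.sign_off(): hands the job in, once; it reports no verdict.
The state is a dict: "time": time; "qpos": joint angles; "dq": joint speeds; "joint_efforts": joint torques, N m; "eef_pos": TCP position; "tcp_rot": TCP orientation; "contact_force": force on the tool from outside, world axes, zero at the start; "wrist_torque": the same for the moment, N m; "opening": opening from 0.0 (shut) to 1.0 (fully open).
Only numpy, scipy, OpenCV 4.12 (cv2) and the standard library are available. Lean on these libraries where they do the work, as an engineer would, in place of code of your own. Each camera call takes 0.05 s, during which the arm holds its last target.

## Task

Three pipette-tip boxes lie askew in the open drawer of the bench-top unit. Nudge them into one straight row, end to end with no gaps, long sides flush against the drawer's back wall and the row closed up against the drawer's left-hand end (left as the robot sees it), so that the space for a fourth box stays free at the right; then push the drawer fully home until it seats. Do not tip the boxes, and leave the bottle, the beaker and the tube rack alone.

Things in the scene. Friction and masses are not known exactly. Their poses are not given: they have to be found in the camera images.
- drawer (a joint): how far the drawer is open, m: 0 = home, 0.24 = fully open. It runs with about 3.5 N of friction: leaning on a box that touches the back wall can slide the drawer in. A spring roller resists from 7 to 4 mm before home (about 8 N more) and once within 2 mm pulls the drawer home and holds it
- drawer_inside (a point): point on the drawer's inner floor (14 mm above the bench), in the middle of the inside of its front; moves with the drawer. x points away from the robot (the way the drawer shuts), y left, z up. The back wall's inner face lies 200 mm along +x, the left and right end walls' 260 mm along +y and -y. These walls stand 33 mm above the inner floor, the 12 mm thick front 61 mm
- drawer_front (a point): middle of the drawer front's outer face (560 mm wide, 5 to 75 mm above the bench), 59 mm above the bench: push here. Moves with the drawer; x points into the drawer. Below, a 100 mm bow handle stands 20 mm proud, its bar 30 to 38 mm above the bench. The fixed white unit is 77 mm high; with the drawer open 0.24 its roof starts 28 mm beyond the inner face of the back wall
- box_a: one of three identical pipette-tip boxes: grey base 80 x 120 mm, 30 mm high, under a frosted lid, 48 mm high in all, about 0.15 kg, closed and rigid. Origin: centre of its underside; own y along the 120 mm length, own x along the 80 mm width (either way round is the same). Starts on the drawer floor clear of the walls, long side within 15 degrees of the drawer's width; slides with about 1 N
- box_b: one of three identical pipette-tip boxes: grey base 80 x 120 mm, 30 mm high, under a frosted lid, 48 mm high in all, about 0.15 kg, closed and rigid. Origin: centre of its underside; own y along the 120 mm length, own x along the 80 mm width (either way round is the same). Starts on the drawer floor clear of the walls, long side within 15 degrees of the drawer's width; slides with about 1 N
- box_c: one of three identical pipette-tip boxes: grey base 80 x 120 mm, 30 mm high, under a frosted lid, 48 mm high in all, about 0.15 kg, closed and rigid. Origin: centre of its underside; own y along the 120 mm length, own x along the 80 mm width (either way round is the same). Starts on the drawer floor clear of the walls, long side within 15 degrees of the drawer's width; slides with about 1 N
- media_bottle: bystander: upright glass bottle, 80 mm diameter, about 165 mm high, origin at the centre of its underside
- beaker: bystander: glass beaker, 72 mm diameter, 95 mm high, origin at the centre of its underside
- tube_rack: bystander: white rack with tubes, 100 x 200 mm (long side its own y), 82 mm high to the caps, origin at the centre of its underside
Mind the look-alikes: they are no part of the job. Leave any pink look-alike of the box_a alone. Leave any brown look-alike of the box_b alone.

How it is judged:
By the outcome, as a careful person would: the job done as asked, in the order asked, and still so for the second after the job is handed in, with the robot touching nothing.
It also fails if it takes over 67 s, if anything falls off the work surface, if the arm or the gripper's body presses on something with over 40 N, if the wrist force passes 120 N, or if a joint passes its speed limit or range.

## Working session

There is one attempt and no reset: what is moved stays moved. The work goes in short steps, Python scripts to look and compute and a tool call to move; the robot and the scene stay as the last step left them, time stands still between calls to the robot, and variables do not carry over. Pictures are saved under pics/ and viewed, and the job is handed in when it is done.

Besides the shell and the picture viewer there is one more tool, called by a JSON object that holds its "fn" and its "kwargs", one argument or row to a line. carry_out: Moves the arm, as the interface text tells. Its arguments: {"type":"object","properties":{"commands":{"type":"array"},"force":{"type":"number"}},"required":["commands"]}

```bash
mkdir -p pics; ls; python3 - <<'E'
from plant import ctrl
import cv2
print(ctrl.get_state())
for n in("scene","top","wrist"):
    print(n,ctrl.camera_info(n))
for n in("scene","top"):
    p,d=ctrl.read_camera(n)
    cv2.imwrite(f"pics/{n}0.png",p[...,::-1])
    import numpy as np
    np.save(f"{n}0_d.npy",d);np.save(f"{n}0_p.npy",p)
E
```

```text
pics
{'time': 0.0, 'qpos': array([-1.44102710e+00,  2.87189392e-01,  1.57818854e+00, -7.63662253e-07,
        1.27858911e+00, -1.50012931e-01]), 'dq': array([-2.01361217e-03, -1.20308835e-03, -5.46642863e-04, -7.48537705e-04,
       -7.59151168e-05,  1.13057315e-03]), 'joint_efforts': array([ 9.33103024e-05, -4.05983198e+01, -2.92623585e+01, -1.02365630e-04,
        5.83448127e-03,  2.83833117e-06]), 'eef_pos': array([ 0.18633755, -0.648126  ,  0.24692506]), 'tcp_rot': array([ 9.90230476e-01,  1.39435272e-01,  1.16508947e-05, -1.18713656e-03]), 'contact_force': array([-0.97298421,  0.16814145, -0.46870775]), 'wrist_torque': array([-0.03955677, -0.00171176, -0.01274783]), 'opening': 0.9994107642353115}
scene {'fx': 513.6220769197577, 'fy': 513.6220769197577, 'cx': 318.2665456879922, 'cy': 232.03207557219253, 'k1': -0.00812585422378602, 'rvec': array([ 1.80098381,  2.06415177, -0.55120928]), 'tvec': array([ 0.05328549, -0.43154347,  1.9368996 ])}
top {'fx': 513.7766835394455, 'fy': 513.7766835394455, 'cx': 317.00287641724464, 'cy': 233.75135866007605, 'k1': -0.1275551807371438, 'rvec': array([ 2.16660585, -2.10741752,  0.14463725]), 'tvec': array([0.02726286, 0.53727171, 1.61710468])}
wrist {'fx': 426.933207026747, 'fy': 426.933207026747, 'cx': 316.670288529499, 'cy': 236.40332071067766, 'k1': 0.032290377828044045, 'mount': array([[-1.42764576e-04, -9.56344504e-01, -2.92241628e-01,
         7.55646217e-02],
       [ 9.99999730e-01,  7.40841238e-05, -7.30951587e-04,
         1.43969875e-03],
       [ 7.20691998e-04, -2.92241654e-01,  9.56344235e-01,
        -1.25582495e-01],
       [ 0.00000000e+00,  0.00000000e+00,  0.00000000e+00,
         1.00000000e+00]])}
```

View pics/scene0.png

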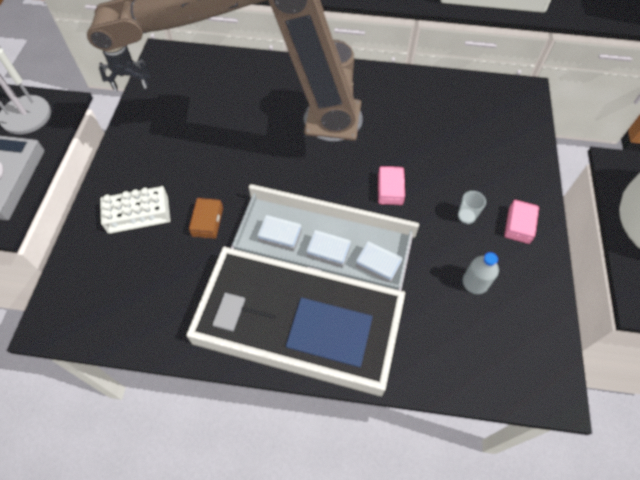

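View pics/top0.png

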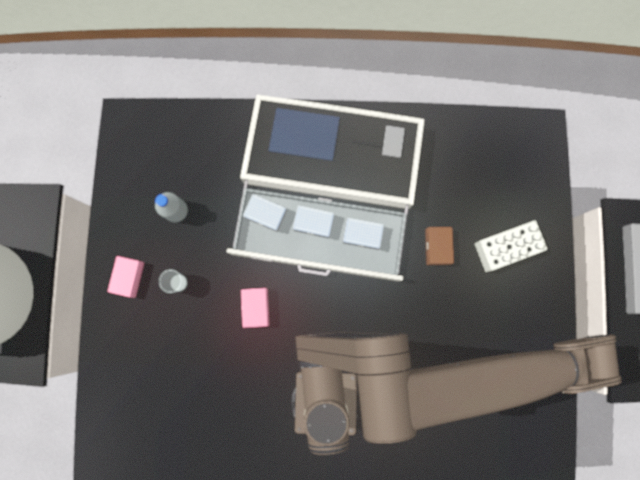

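```bash
cat > h.py <<'E'
import numpy as np, cv2
from scipy.spatial.transform import Rotation as R
def dist(k1,n,fx,fy,cx,cy):pass
class Cam:
    def __init__(s,ctrl,name,state=None):
        c=ctrl.camera_info(name)
        s.K=np.array([[c['fx'],0,c['cx']],[0,c['fy'],c['cy']],[0,0,1.]]);s.D=np.array([c['k1'],0,0,0.])
        if 'rvec' in c:
            s.Rm=cv2.Rodrigues(np.array(c['rvec']))[0];s.t=np.array(c['tvec'])
        else:
            T=np.eye(4);T[:3,:3]=R.from_quat(state['tcp_rot']).as_matrix();T[:3,3]=state['eef_pos']
            W=T@c['mount'];s.Rm=W[:3,:3].T;s.t=-s.Rm@W[:3,3]
    def proj(s,P):
        return cv2.projectPoints(np.asarray(P,float).reshape(-1,1,3),cv2.Rodrigues(s.Rm)[0],s.t,s.K,s.D)[0].reshape(-1,2)
    def rays(s,uv):
        return cv2.undistortPoints(np.asarray(uv,float).reshape(-1,1,2),s.K,s.D).reshape(-1,2)
    def cloud(s,d):
        v,u=np.mgrid[:480,:640];n=s.rays(np.stack([u,v],-1).reshape(-1,2))
        X=np.c_[n,np.ones(len(n))]*d.reshape(-1,1)
        return ((X-s.t)@s.Rm).reshape(480,640,3)
    def plane(s,uv,z):
        n=s.rays(uv);dr=np.c_[n,np.ones(len(n))]@s.Rm;o=-s.Rm.T@s.t
        return o+dr*((z-o[2])/dr[:,2])[:,None]
    def ortho(s,p,z,x0,x1,y0,y1,res=0.001):
        xs=np.arange(x1,x0,-res);ys=np.arange(y1,y0,-res)
        X,Y=np.meshgrid(xs,ys,indexing='ij')
        uv=s.proj(np.stack([X,Y,0*X+z],-1)).reshape(X.shape+(2,)).astype(np.float32)
        return cv2.remap(p,uv[...,0],uv[...,1],cv2.INTER_CUBIC)
E
python3 - <<'E'
from plant import ctrl
from h import *
for n in("top","scene"):
    d=np.load(n+"0_d.npy");p=np.load(n+"0_p.npy");c=Cam(ctrl,n)
    P=c.cloud(d);z=P[...,2]
    roi=(P[...,0]>.4)&(P[...,0]<.95)&(abs(P[...,1])<.4)&(d>0)
    hs=np.histogram(z[roi],bins=np.arange(-.01,.1,.004));print(n,list(zip(np.round(hs[1],3),hs[0])))
    m=(roi&(z>.054)&(z<.069)&(p[...,2].astype(int)>p[...,0]-20)).astype(np.uint8)
    m=cv2.morphologyEx(m,cv2.MORPH_OPEN,np.ones((5,5)))
    nn,l,s,ce=cv2.connectedComponentsWithStats(m)
    for i in range(1,nn):
        if s[i,4]<150:continue
        q=P[l==i];r=cv2.minAreaRect((q[:,:2]*1000).astype(np.float32))
        print(s[i,4],ce[i].round(),np.round(q.mean(0),4),[np.round(a,1) for a in r], np.median(p[l==i],0))
    if n=="top":cv2.imwrite("pics/ortho_top.png",c.ortho(p,.062,.45,.95,-.4,.4)[...,::-1])
    else:cv2.imwrite("pics/ortho_scene.png",c.ortho(p,.062,.45,.95,-.4,.4)[...,::-1])
E
```

```text
top [(np.float64(-0.01), np.int64(1236)), (np.float64(-0.006), np.int64(3542)), (np.float64(-0.002), np.int64(4535)), (np.float64(0.002), np.int64(2615)), (np.float64(0.006), np.int64(1861)), (np.float64(0.01), np.int64(2524)), (np.float64(0.014), np.int64(2020)), (np.float64(0.018), np.int64(672)), (np.float64(0.022), np.int64(194)), (np.float64(0.026), np.int64(121)), (np.float64(0.03), np.int64(165)), (np.float64(0.034), np.int64(215)), (np.float64(0.038), np.int64(323)), (np.float64(0.042), np.int64(563)), (np.float64(0.046), np.int64(601)), (np.float64(0.05), np.int64(373)), (np.float64(0.054), np.int64(567)), (np.float64(0.058), np.int64(1083)), (np.float64(0.062), np.int64(837)), (np.float64(0.066), np.int64(770)), (np.float64(0.07), np.int64(2447)), (np.float64(0.074), np.int64(4401)), (np.float64(0.078), np.int64(3295)), (np.float64(0.082), np.int64(1867)), (np.float64(0.086), np.int64(1418)), (np.float64(0.09), np.int64(498)), (np.float64(0.094), np.int64(87))]
500 [262. 208.] [0.6139 0.2217 0.0609] [array([602.9, 212.9]), array([118.9,  78.5]), np.float64(68.3)] [221. 230.
[... 908 characters left out ...]
)), (np.float64(0.062), np.int64(1176)), (np.float64(0.066), np.int64(452)), (np.float64(0.07), np.int64(1134)), (np.float64(0.074), np.int64(4666)), (np.float64(0.078), np.int64(5885)), (np.float64(0.082), np.int64(2465)), (np.float64(0.086), np.int64(2255)), (np.float64(0.09), np.int64(1481)), (np.float64(0.094), np.int64(247))]
672 [280. 230.] [ 0.548  -0.1013  0.0621] [array([ 546.8, -104. ]), array([119.5,  83.3]), np.float64(81.0)] [227. 235. 241.]
752 [329. 246.] [0.5825 0.0597 0.0618] [array([582. ,  57.8]), array([118.9,  83.1]), np.float64(77.4)] [225. 234. 242.]
767 [379. 259.] [0.6069 0.2144 0.0619] [array([607.3, 216.1]), array([119.2,  82. ]), np.float64(68.3)] [225. 234. 242.]
```

View pics/ortho_top.png

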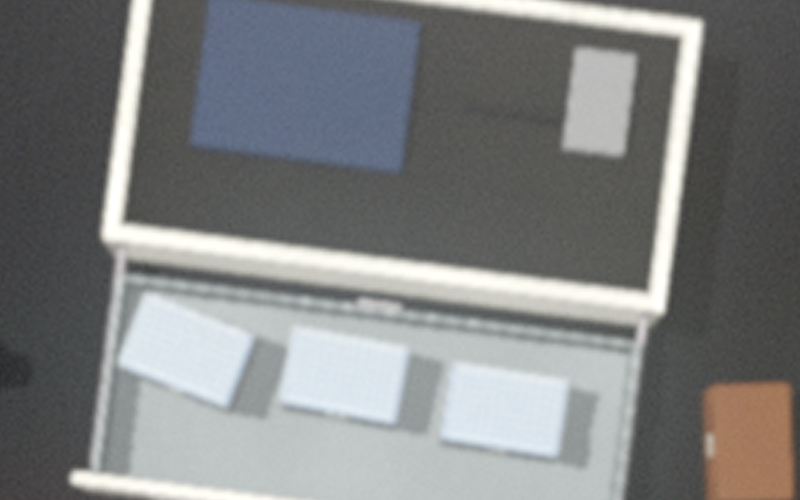

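View pics/ortho_scene.png

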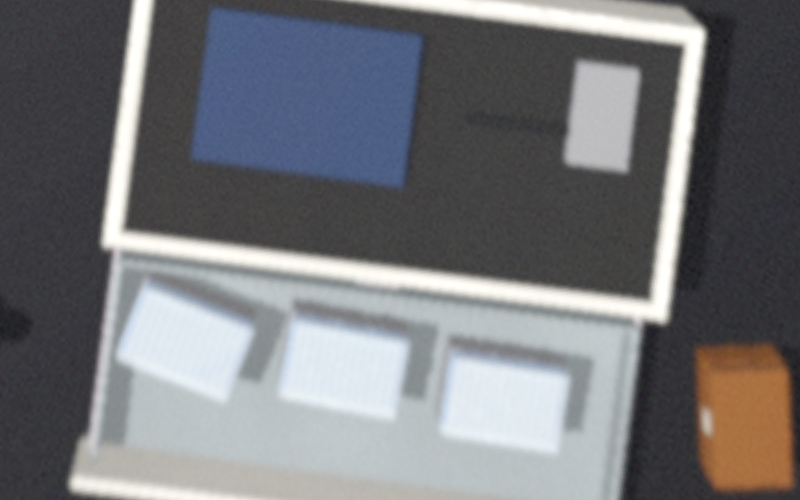

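```bash
python3 - <<'E'
from plant import ctrl
from h import *
tiles=[]
for n in("top","scene"):
    p=np.load(n+"0_p.npy");c=Cam(ctrl,n)
    # front strip & roof: white threshold (warm white: r high, r-b>8)
    for z,x0,x1 in((.075,.36,.56),(.077,.62,.80)):
        o=c.ortho(p,z,x0,x1,-.4,.4).astype(int)
        tiles.append(o.astype(np.uint8)) 
        # per column y: strongest edges along x of brightness
        g=cv2.GaussianBlur(o.astype(np.uint8),(0,0),1.5).mean(2);gr=np.gradient(g,axis=0)
        ys=[];up=[];dn=[]
        for y in np.arange(.2,-.16,-.02):
            j=int(round((.4-y)*1000));col=gr[:,j]
            # edge dark->bright going down row = +
            ys.append(y);up.append(x1-col.argmax()*.001);dn.append(x1-col.argmin()*.001)
        for nm,e in(("far",up),("near",dn)):
            f=np.polyfit(ys,e,1);r=np.abs(np.array(e)-np.polyval(f,ys));k=r<np.median(r)*3+.001
            f=np.polyfit(np.array(ys)[k],np.array(e)[k],1)
            print(n,z,nm,"slope deg",np.degrees(np.arctan(f[0])).round(2),"x at y=0",f[1].round(4),k.sum(),np.std((np.array(e)-np.polyval(f,ys))[k]).round(4))
cv2.imwrite("pics/t1.png",np.vstack([tiles[0],tiles[2]])[...,::-1])
E
```

```text
top 0.075 far slope deg 6.81 x at y=0 0.4296 18 0.0105
top 0.075 near slope deg 7.33 x at y=0 0.4191 13 0.0026
top 0.077 far slope deg 7.59 x at y=0 0.6873 18 0.0003
top 0.077 near slope deg 7.47 x at y=0 0.6516 18 0.0003
scene 0.075 far slope deg 7.51 x at y=0 0.44 17 0.0004
scene 0.075 near slope deg 7.62 x at y=0 0.4225 18 0.0004
scene 0.077 far slope deg 7.61 x at y=0 0.6902 18 0.0004
scene 0.077 near slope deg 7.66 x at y=0 0.6708 17 0.0004
```

View pics/t1.png

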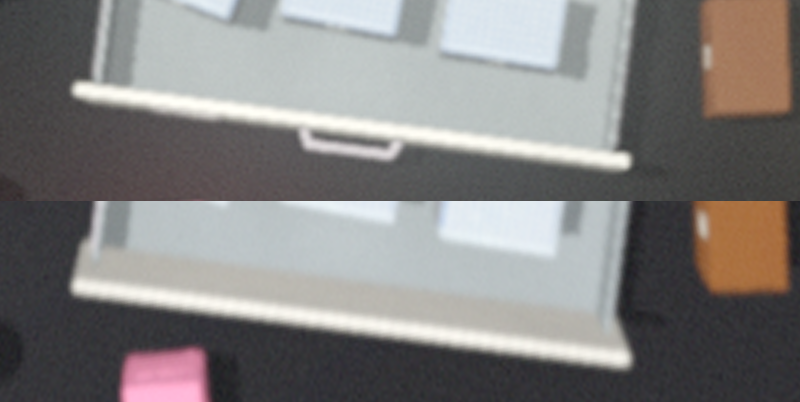

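```bash
cat >> h.py <<'E'
def go(ctrl,x,y,z,th):
    "th deg: world heading of tool x, tool pointing down"
    s=ctrl.get_state();r=R.from_quat(s['tcp_rot'])
    t=np.radians(th);M=np.array([[np.cos(t),np.sin(t),0],[np.sin(t),-np.cos(t),0],[0,0,-1]])
    dp=r.inv().apply(np.array([x,y,z])-s['eef_pos']);dr=(r.inv()*R.from_matrix(M)).as_rotvec()
    print("t",round(s['time'],2),"pos",s['eef_pos'].round(4),"dp",dp.round(4),"dr",dr.round(4),"|d|",np.linalg.norm(dp).round(3),"F",s['contact_force'].round(1))
E
python3 - <<'E'
from plant import ctrl
from h import *
go(ctrl,.59,.04,.34,-7.5)
E
```

```text
t 0.1 pos [ 0.1864 -0.6482  0.247 ] dp [ 0.578  -0.5501 -0.0916] dr [-2.200e-03  1.000e-04  4.107e-01] |d| 0.803 F [-1.4 -0.4  0.8]
```

{"fn": "carry_out", "kwargs": {
  "commands": [
    {"delta_pos": [0.578, -0.55, -0.092], "delta_rot": [-0.002, 0, 0.411], "claw": 100},
    {"delta_pos": [0.578, -0.55, -0.092], "delta_rot": [-0.002, 0, 0.411], "claw": 100},
    {"delta_pos": [0.578, -0.55, -0.092], "delta_rot": [-0.002, 0, 0.411], "claw": 100},
    {"delta_pos": [0.578, -0.55, -0.092], "delta_rot": [-0.002, 0, 0.411], "claw": 100},
    {"delta_pos": [0.578, -0.55, -0.092], "delta_rot": [-0.002, 0, 0.411], "claw": 100},
    {"delta_pos": [0.578, -0.55, -0.092], "delta_rot": [-0.002, 0, 0.411], "claw": 100},
    {"delta_pos": [0.578, -0.55, -0.092], "delta_rot": [-0.002, 0, 0.411], "claw": 100},
    {"delta_pos": [0.578, -0.55, -0.092], "delta_rot": [-0.002, 0, 0.411], "claw": 100}
  ]
}}

```text
time: 0.77
eef_pos: [0.3543, -0.3609, 0.2862]
tcp_rot: [0.998, -0.066, -0.0, -0.0]
contact_force: [0.9, -1.3, 0.2]
opening: 1.001
```

```bash
python3 - <<'E'
from plant import ctrl
from h import *
go(ctrl,.59,.04,.34,-7.5)
E
```

```text
t 0.77 pos [ 0.3543 -0.3609  0.2862] dp [ 0.181  -0.4285 -0.0535] dr [-0.0008  0.0005 -0.0008] |d| 0.468 F [ 0.9 -1.3  0.2]
```

{"fn": "carry_out", "kwargs": {
  "commands": [
    {"delta_pos": [0.181, -0.428, -0.053], "delta_rot": [0, 0, 0], "claw": 100},
    {"delta_pos": [0.181, -0.428, -0.053], "delta_rot": [0, 0, 0], "claw": 100},
    {"delta_pos": [0.181, -0.428, -0.053], "delta_rot": [0, 0, 0], "claw": 100},
    {"delta_pos": [0.181, -0.428, -0.053], "delta_rot": [0, 0, 0], "claw": 100},
    {"delta_pos": [0.181, -0.428, -0.053], "delta_rot": [0, 0, 0], "claw": 100},
    {"delta_pos": [0.181, -0.428, -0.053], "delta_rot": [0, 0, 0], "claw": 100},
    {"delta_pos": [0.181, -0.428, -0.053], "delta_rot": [0, 0, 0], "claw": 100},
    {"delta_pos": [0.181, -0.428, -0.053], "delta_rot": [0, 0, 0], "claw": 100}
  ]
}}

```text
time: 1.43
eef_pos: [0.5218, -0.0752, 0.324]
tcp_rot: [0.998, -0.066, -0.0, -0.0]
contact_force: [0.7, -0.2, 0.2]
opening: 0.999
```

{"fn": "carry_out", "kwargs": {
  "commands": [
    {"delta_pos": [0.045, -0.11, -0.013], "delta_rot": [0, 0, 0], "claw": 100},
    {"delta_pos": [0.045, -0.11, -0.013], "delta_rot": [0, 0, 0], "claw": 100},
    {"delta_pos": [0.045, -0.11, -0.013], "delta_rot": [0, 0, 0], "claw": 100},
    {"delta_pos": [0.045, -0.11, -0.013], "delta_rot": [0, 0, 0], "claw": 100}
  ]
}}

```text
time: 1.77
eef_pos: [0.5826, 0.0334, 0.3372]
tcp_rot: [0.998, -0.063, 0.0, -0.002]
contact_force: [-1.3, 0.1, -0.4]
opening: 1.004
```

```bash
cat >> h.py <<'E'
def wrist(ctrl,name):
    s=ctrl.get_state();p,d=ctrl.read_camera("wrist");cv2.imwrite(f"pics/{name}.png",p[...,::-1])
    np.savez(name,p=p,d=d);import pickle;pickle.dump(s,open(name+".pkl","wb"))
    return Cam(ctrl,"wrist",s),p,d
E
python3 - <<'E'
from plant import ctrl
from h import *
go(ctrl,.59,.04,.34,-7.5)
c,p,d=wrist(ctrl,"w1")
cv2.imwrite("pics/w1o.png",c.ortho(p,.062,.38,.78,-.3,.4)[...,::-1])
E
```

```text
t 1.77 pos [0.5826 0.0334 0.3372] dp [ 0.0065 -0.0075 -0.0028] dr [-0.0035 -0.0002  0.0054] |d| 0.01 F [-1.3  0.1 -0.4]
```

View pics/w1.png

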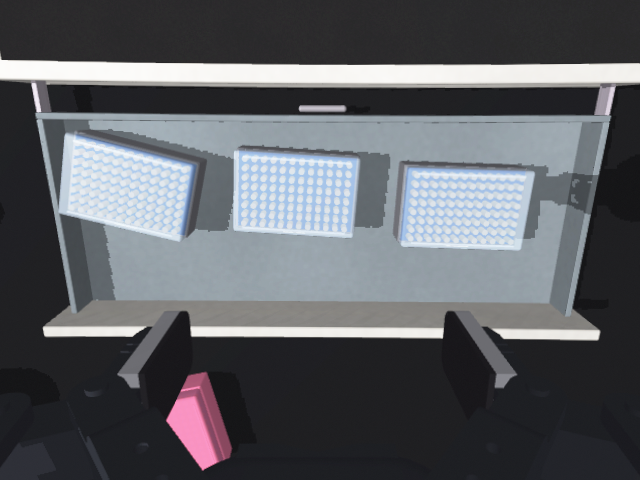

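View pics/w1o.png

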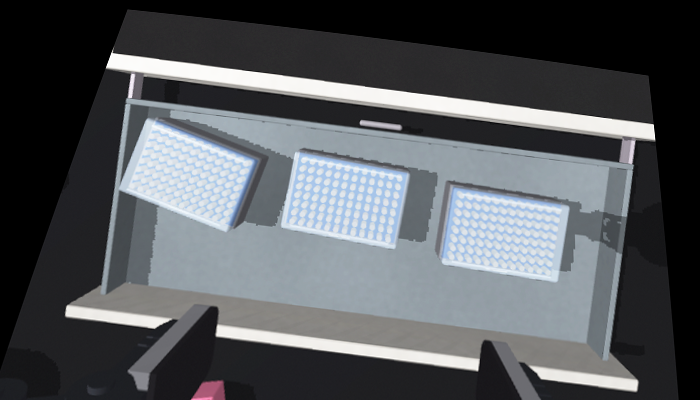

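```bash
cat >> h.py <<'E'
def poly_under(cx,cy,deg,w=.08,l=.12):
    t=np.radians(deg);X=np.array([np.cos(t),np.sin(t)]);Y=np.array([-np.sin(t),np.cos(t)])
    return np.array([np.array([cx,cy])+a*w/2*X+b*l/2*Y for a,b in((1,1),(1,-1),(-1,-1),(-1,1))])
def draw_box(im,c,b,col,sc):
    for z in(.014,.044,.062):
        q=c.proj(np.c_[poly_under(*b),np.full(4,z)])
        cv2.polylines(im,[np.round(q*sc*8).astype(int)],True,col,1,cv2.LINE_AA,3)
def w2d(D,P):
    "D=(x,y,deg) of drawer_inside"
    t=np.radians(D[2]);d=np.asarray(P)[...,:2]-np.array(D[:2]);return np.stack([d[...,0]*np.cos(t)+d[...,1]*np.sin(t),-d[...,0]*np.sin(t)+d[...,1]*np.cos(t)],-1)
def d2w(D,P):
    t=np.radians(D[2]);P=np.asarray(P,float);return np.stack([D[0]+P[...,0]*np.cos(t)-P[...,1]*np.sin(t),D[1]+P[...,0]*np.sin(t)+P[...,1]*np.cos(t)],-1)
def draw_drawer(im,c,D,col,sc):
    for z,pts in((.014,[(0,260),(200,260),(200,-260),(0,-260)]),(.047,[(0,260),(200,260),(200,-260),(0,-260)]),(.075,[(-12,280),(0,280),(0,-280),(-12,-280)]),(.077,[(228,280),(228,-280)])):
        W=d2w(D,np.array(pts)/1000);q=c.proj(np.c_[W,np.full(len(W),z)])
        cv2.polylines(im,[np.round(q*sc*8).astype(int)],True,col,1,cv2.LINE_AA,3)
E
cat > fit.py <<'E'
import sys,pickle
from plant import ctrl
from h import *
def load(name):
    s=pickle.load(open(name+".pkl","rb"));f=np.load(name+".npz");return Cam(ctrl,"wrist",s),f['p'],f['d']
E
python3 - <<'E'
from fit import *
c,p,d=load("w1")
P=c.plane([(92,300),(551,303)],.014);print("front floor corners",P.round(4),np.linalg.norm(P[0]-P[1]))
Q=c.plane([(45,121),(604,123)],.047);print("back top",Q.round(4),np.linalg.norm(Q[0]-Q[1]))
C=c.cloud(d);z=C[...,2]
m=((z>.056)&(z<.068)&(d>0)).astype(np.uint8);m[300:]=0
m=cv2.morphologyEx(m,cv2.MORPH_OPEN,np.ones((5,5)))
n,l,s,ce=cv2.connectedComponentsWithStats(m)
for i in range(1,n):
    if s[i,4]<1000:continue
    q=C[l==i];print(s[i],q.mean(0).round(4),cv2.minAreaRect((q[:,:2]*1000).astype(np.float32)))
g=(C[...,0]>0)&(z<.02)&(z>.008);print(z[g].mean(), z[60:75,100:500].mean(), z[m>0].mean())
E
```

```text
front floor corners [[ 0.4785  0.3058  0.014 ]
 [ 0.4102 -0.2134  0.014 ]] 0.5236836894722537
back top [[ 0.6747  0.2767  0.047 ]
 [ 0.6079 -0.2375  0.047 ]] 0.5185500565044857
[   59   133   136   109 10527] [0.6068 0.2128 0.062 ] ((605.1568603515625, 213.83465576171875), (120.32906341552734, 79.8329086303711), 68.52454376220703)
[ 233  150  127   88 9982] [0.5813 0.055  0.062 ] ((579.4453125, 55.140838623046875), (119.0141372680664, 79.19427490234375), 79.29920959472656)
[  400   167   135    84 10002] [ 0.5467 -0.1056  0.0619] ((545.0294799804688, -105.75397491455078), (119.67079162597656, 79.38041687011719), 81.15091705322266)
0.014107038026039104 0.07835541461062183 0.06198011024709674
```

```bash
python3 - <<'E'
from fit import *
c,p,d=load("w1")
D=(.4438,.0462,-7.45);B=[(.6052,.2138,-21.5),(.5794,.0551,-10.7),(.5450,-.1058,-8.85)]
im=cv2.resize(p[...,::-1],None,fx=1.25,fy=1.25);
draw_drawer(im,c,D,(0,0,255),1.25)
for b in B:draw_box(im,c,b,(0,200,0),1.25);print(w2d(D,b).round(4),b[2]-D[2], w2d(D,poly_under(*b)).round(3).tolist())
cv2.imwrite("pics/w1f.png",im[:440])
E
```

```text
[0.1383 0.1871] -14.05 [[0.192, 0.236], [0.163, 0.119], [0.085, 0.139], [0.114, 0.255]]
[0.1333 0.0264] -3.249999999999999 [[0.177, 0.084], [0.17, -0.036], [0.09, -0.031], [0.097, 0.089]]
[ 0.1201 -0.1376] -1.3999999999999995 [[0.162, -0.079], [0.159, -0.199], [0.079, -0.197], [0.082, -0.077]]
```

View pics/w1f.png

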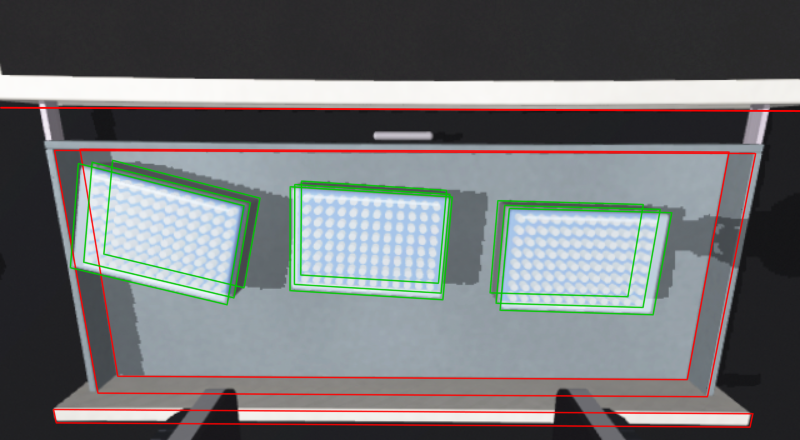

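```bash
python3 - <<'E'
from fit import *
c,p,d=load("w1");s=pickle.load(open("w1.pkl","rb"))
C=c.cloud(d);T=R.from_quat(s['tcp_rot']).inv().apply((C-s['eef_pos']).reshape(-1,3)).reshape(C.shape)
m=(d>0)&(d<.22)&(T[...,2]>-.03);q=T[m]
for sgn in(1,-1):
    k=q[q[:,1]*sgn>0];print(len(k),k.min(0).round(4),k.max(0).round(4)); 
    for z0 in np.arange(-.03,.02,.005):
        kk=k[(k[:,2]>=z0)&(k[:,2]<z0+.005)]
        if len(kk):print(round(z0,3),len(kk),kk.min(0).round(3),kk.max(0).round(3))
D=(.4438,.0462,-7.45)
w=d2w(D,(.060,.190));print(w);go(ctrl,w[0],w[1],.12,D[2]);
E
```

```text
4547 [-0.0101  0.0427 -0.03  ] [0.0136 0.0576 0.0043]
-0.03 834 [-0.008  0.043 -0.03 ] [ 0.013  0.058 -0.025]
-0.025 914 [-0.01   0.043 -0.025] [ 0.014  0.057 -0.02 ]
-0.02 775 [-0.01   0.043 -0.02 ] [ 0.013  0.058 -0.015]
-0.015 701 [-0.009  0.043 -0.015] [ 0.014  0.058 -0.01 ]
-0.01 623 [-0.01   0.043 -0.01 ] [ 0.013  0.057 -0.005]
-0.005 501 [-0.01   0.043 -0.005] [ 0.013  0.056 -0.   ]
0.0 199 [-0.009  0.043  0.   ] [0.012 0.05  0.004]
4527 [-0.0102 -0.0563 -0.03  ] [ 0.0135 -0.0411  0.005 ]
-0.03 804 [-0.007 -0.056 -0.03 ] [ 0.013 -0.041 -0.025]
-0.025 879 [-0.01  -0.056 -0.025] [ 0.013 -0.041 -0.02 ]
-0.02 789 [-0.01  -0.056 -0.02 ] [ 0.013 -0.041 -0.015]
-0.015 701 [-0.01  -0.056 -0.015] [ 0.013 -0.041 -0.01 ]
-0.01 628 [-0.01  -0.056 -0.01 ] [ 0.013 -0.041 -0.005]
-0.005 512 [-0.01  -0.054 -0.005] [ 0.013 -0.041 -0.   ]
0.0 213 [-0.01  -0.049  0.   ] [ 0.012 -0.041  0.004]
0.005 1 [ 0.001 -0.042  0.005] [ 0.001 -0.042  0.005]
[0.52792908 0.22681644]
t 1.82 pos [0.5816 0.0309 0.3366] dp [-0.0776 -0.1874  0.2169] dr [-0.001   0.0014  0.0036] |d| 0.297 F [0.3 0.9 0.8]
```

{"fn": "carry_out", "kwargs": {
  "commands": [
    {"delta_pos": [-0.077, -0.187, 0.217], "delta_rot": [-0.001, 0.001, 0.004], "claw": 100},
    {"delta_pos": [-0.077, -0.187, 0.217], "delta_rot": [-0.001, 0.001, 0.004], "claw": 100},
    {"delta_pos": [-0.077, -0.187, 0.217], "delta_rot": [-0.001, 0.001, 0.004], "claw": 100},
    {"delta_pos": [-0.077, -0.187, 0.217], "delta_rot": [-0.001, 0.001, 0.004], "claw": 100},
    {"delta_pos": [-0.077, -0.187, 0.217], "delta_rot": [-0.001, 0.001, 0.004], "claw": 100},
    {"delta_pos": [-0.077, -0.187, 0.217], "delta_rot": [-0.001, 0.001, 0.004], "claw": 100},
    {"delta_pos": [-0.077, -0.187, 0.217], "delta_rot": [-0.001, 0.001, 0.004], "claw": 100},
    {"delta_pos": [-0.077, -0.187, 0.217], "delta_rot": [-0.001, 0.001, 0.004], "claw": 100}
  ]
}}

```text
time: 2.48
eef_pos: [0.5228, 0.2273, 0.1132]
tcp_rot: [0.998, -0.064, -0.006, 0.001]
contact_force: [-1.0, -0.2, -0.3]
opening: 1.0
```

```bash
cat > g.py <<'E'
import sys
from plant import ctrl
from h import *
D=(.4438,.0462,-7.45)
def gd(x,y,z,rel=0,D=D):
    w=d2w(D,(x,y));s=ctrl.get_state();print("now drawer",w2d(D,s['eef_pos']).round(4));go(ctrl,w[0],w[1],z,D[2]+rel)
if __name__=="__main__":gd(*map(float,sys.argv[1:]))
E
python3 g.py .06 .19 .032
```

```text
now drawer [0.0548 0.1898]
t 2.48 pos [0.5228 0.2273 0.1132] dp [ 0.0061 -0.0005  0.0811] dr [0.0036 0.0122 0.0015] |d| 0.081 F [-1.  -0.2 -0.3]
```

{"fn": "carry_out", "kwargs": {
  "commands": [
    {"delta_pos": [0.006, 0, 0.04], "delta_rot": [0.004, 0.012, 0], "claw": 100},
    {"delta_pos": [0.006, 0, 0.081], "delta_rot": [0.004, 0.012, 0], "claw": 100},
    {"delta_pos": [0.006, 0, 0.081], "delta_rot": [0.004, 0.012, 0], "claw": 100},
    {"delta_pos": [0.013, 0, 0.081], "delta_rot": [0.004, 0.012, 0], "claw": 100},
    {"delta_pos": [0.021, 0, 0.081], "delta_rot": [0.004, 0.012, 0], "claw": 100},
    {"delta_pos": [0.029, 0, 0.081], "delta_rot": [0.004, 0.012, 0], "claw": 100},
    {"delta_pos": [0.037, 0, 0.081], "delta_rot": [0.004, 0.012, 0], "claw": 100},
    {"delta_pos": [0.043, 0, 0.081], "delta_rot": [0.004, 0.012, 0], "claw": 100}
  ]
}}

```text
time: 3.15
eef_pos: [0.5675, 0.2215, 0.0345]
tcp_rot: [0.998, -0.065, 0.002, -0.001]
contact_force: [-2.2, -0.6, 0.5]
opening: 0.996
```

```bash
python3 g.py .109 .19 .032; python3 - <<'E'
from plant import ctrl
from h import *
wrist(ctrl,"w2")
E
```

```text
now drawer [0.1    0.1898]
t 3.15 pos [0.5675 0.2215 0.0345] dp [ 0.009  -0.0002  0.0026] dr [-0.0019 -0.0044  0.0006] |d| 0.009 F [-2.2 -0.6  0.5]
```

View pics/w2.png

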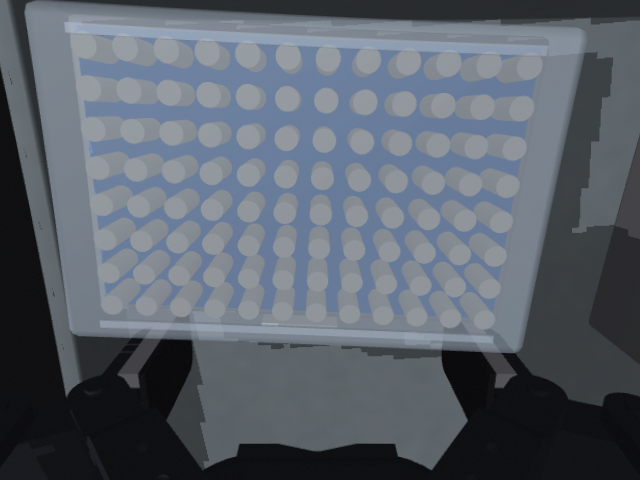

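{"fn": "carry_out", "kwargs": {
  "commands": [
    {"delta_pos": [0.003, 0, 0.002], "delta_rot": [0, 0, 0], "claw": 100},
    {"delta_pos": [0.006, 0, 0.002], "delta_rot": [0, 0, 0], "claw": 100},
    {"delta_pos": [0.008, 0, 0.002], "delta_rot": [0, 0, 0], "claw": 100},
    {"delta_pos": [0.01, 0, 0.002], "delta_rot": [0, 0, 0], "claw": 100}
  ]
}}

```text
time: 3.53
eef_pos: [0.5775, 0.2203, 0.0324]
tcp_rot: [0.998, -0.065, 0.002, -0.001]
contact_force: [-3.8, -0.1, 2.8]
opening: 0.997
```

```bash
python3 g.py .109 .19 .032; python3 - <<'E'
from plant import ctrl
from h import *
wrist(ctrl,"w3")
E
```

```text
now drawer [0.11   0.1899]
t 3.53 pos [0.5775 0.2203 0.0324] dp [-0.001  -0.0001  0.0004] dr [-0.0018 -0.0031  0.0005] |d| 0.001 F [-3.8 -0.1  2.8]
```

View pics/w3.png

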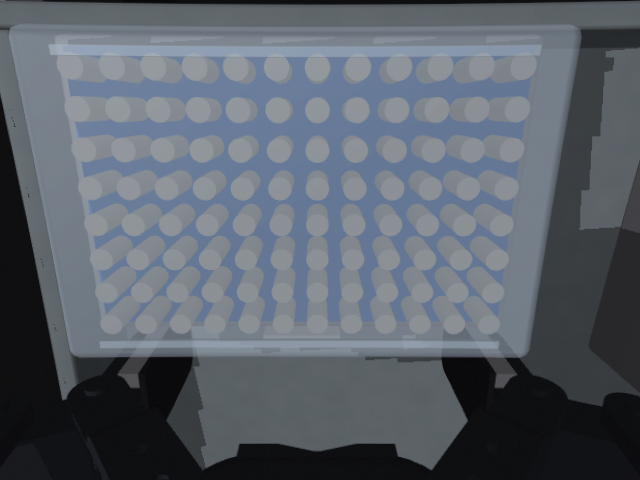

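{"fn": "carry_out", "kwargs": {
  "commands": [
    {"delta_pos": [-0.035, 0, 0], "delta_rot": [0, 0, 0], "claw": 100},
    {"delta_pos": [-0.047, 0.03, 0], "delta_rot": [0, 0, 0], "claw": 100},
    {"delta_pos": [-0.047, 0.07, 0], "delta_rot": [0, 0, 0], "claw": 100},
    {"delta_pos": [-0.047, 0.11, 0], "delta_rot": [0, 0, 0], "claw": 100},
    {"delta_pos": [-0.047, 0.15, 0], "delta_rot": [0, 0, 0], "claw": 100},
    {"delta_pos": [-0.047, 0.164, 0], "delta_rot": [0, 0, 0], "claw": 100},
    {"delta_pos": [-0.047, 0.164, 0], "delta_rot": [0, 0, 0], "claw": 100}
  ]
}}

```text
time: 4.17
eef_pos: [0.5102, 0.0609, 0.0318]
tcp_rot: [0.998, -0.067, 0.003, -0.0]
contact_force: [-0.0, 0.4, -0.6]
opening: 0.999
```

```bash
python3 g.py .11 .026 .032
```

```text
now drawer [0.064  0.0231]
t 4.17 pos [0.5102 0.0609 0.0318] dp [ 0.046  -0.003   0.0001] dr [-0.0014 -0.0058 -0.0033] |d| 0.046 F [-0.   0.4 -0.6]
```

{"fn": "carry_out", "kwargs": {
  "commands": [
    {"delta_pos": [0.008, -0.003, 0], "delta_rot": [0, -0.005, -0.003], "claw": 100},
    {"delta_pos": [0.016, -0.003, 0], "delta_rot": [0, -0.005, -0.003], "claw": 100},
    {"delta_pos": [0.023, -0.003, 0], "delta_rot": [0, -0.005, -0.003], "claw": 100},
    {"delta_pos": [0.03, -0.003, 0], "delta_rot": [0, -0.005, -0.003], "claw": 100},
    {"delta_pos": [0.036, -0.003, 0], "delta_rot": [0, -0.005, -0.003], "claw": 100},
    {"delta_pos": [0.04, -0.003, 0], "delta_rot": [0, -0.005, -0.003], "claw": 100},
    {"delta_pos": [0.043, -0.003, 0], "delta_rot": [0, -0.005, -0.003], "claw": 100},
    {"delta_pos": [0.046, -0.003, 0], "delta_rot": [0, -0.005, -0.003], "claw": 100}
  ]
}}

```text
time: 4.83
eef_pos: [0.5563, 0.058, 0.0319]
tcp_rot: [0.998, -0.065, 0.0, -0.001]
contact_force: [-1.3, 1.1, 1.8]
opening: 0.999
```

```bash
python3 g.py .11 .026 .032
```

```text
now drawer [0.1101 0.0263]
t 4.83 pos [0.5563 0.058  0.0319] dp [-0.0001  0.0003 -0.0001] dr [-0.0014  0.      0.0002] |d| 0.0 F [-1.3  1.1  1.8]
```

{"fn": "carry_out", "kwargs": {
  "commands": [
    {"delta_pos": [-0.04, 0, 0], "delta_rot": [0, 0, 0], "claw": 100},
    {"delta_pos": [-0.057, 0.02, 0], "delta_rot": [0, 0, 0], "claw": 100},
    {"delta_pos": [-0.057, 0.06, 0], "delta_rot": [0, 0, 0], "claw": 100},
    {"delta_pos": [-0.057, 0.1, 0], "delta_rot": [0, 0, 0], "claw": 100},
    {"delta_pos": [-0.057, 0.14, 0], "delta_rot": [0, 0, 0], "claw": 100},
    {"delta_pos": [-0.057, 0.164, 0], "delta_rot": [0, 0, 0], "claw": 100},
    {"delta_pos": [-0.057, 0.164, 0], "delta_rot": [0, 0, 0], "claw": 100}
  ]
}}

```text
time: 5.42
eef_pos: [0.4792, -0.1014, 0.0325]
tcp_rot: [0.998, -0.067, 0.001, 0.0]
contact_force: [0.1, 0.8, 0.1]
opening: 1.001
```

```bash
python3 g.py .11 -.138 .032
```

```text
now drawer [ 0.0542 -0.1418]
t 5.42 pos [ 0.4792 -0.1014  0.0325] dp [ 0.0557 -0.004   0.0006] dr [ 0.0004 -0.0029 -0.0045] |d| 0.056 F [0.1 0.8 0.1]
```

{"fn": "carry_out", "kwargs": {
  "commands": [
    {"delta_pos": [0.01, -0.004, 0], "delta_rot": [0, -0.003, -0.004], "claw": 100},
    {"delta_pos": [0.02, -0.004, 0], "delta_rot": [0, -0.003, -0.004], "claw": 100},
    {"delta_pos": [0.029, -0.004, 0], "delta_rot": [0, -0.003, -0.004], "claw": 100},
    {"delta_pos": [0.037, -0.004, 0], "delta_rot": [0, -0.003, -0.004], "claw": 100},
    {"delta_pos": [0.044, -0.004, 0], "delta_rot": [0, -0.003, -0.004], "claw": 100},
    {"delta_pos": [0.049, -0.004, 0], "delta_rot": [0, -0.003, -0.004], "claw": 100},
    {"delta_pos": [0.053, -0.004, 0], "delta_rot": [0, -0.003, -0.004], "claw": 100},
    {"delta_pos": [0.056, -0.004, 0], "delta_rot": [0, -0.003, -0.004], "claw": 100}
  ]
}}

```text
time: 6.08
eef_pos: [0.5354, -0.1046, 0.0325]
tcp_rot: [0.998, -0.065, -0.001, 0.0]
contact_force: [-6.7, 2.2, 4.3]
opening: 1.0
```

```bash
python3 g.py .11 -.138 .032
```

```text
now drawer [ 0.1104 -0.1377]
t 6.08 pos [ 0.5354 -0.1046  0.0325] dp [-0.0004  0.0003  0.0005] dr [0.0002 0.0011 0.0001] |d| 0.001 F [-6.7  2.2  4.3]
```

{"fn": "carry_out", "kwargs": {
  "commands": [
    {"delta_pos": [-0.02, 0, 0], "delta_rot": [0, 0, 0], "claw": 100},
    {"delta_pos": [-0.02, 0, -0.06], "delta_rot": [0, 0, 0], "claw": 100},
    {"delta_pos": [0.03, -0.15, -0.3], "delta_rot": [0, 0, 0], "claw": 100},
    {"delta_pos": [0.03, -0.15, -0.3], "delta_rot": [0, 0, 0], "claw": 100},
    {"delta_pos": [0.03, -0.15, -0.3], "delta_rot": [0, 0, 0], "claw": 100},
    {"delta_pos": [0.03, -0.15, -0.3], "delta_rot": [0, 0, 0], "claw": 100},
    {"delta_pos": [0.03, -0.15, -0.3], "delta_rot": [0, 0, 0], "claw": 100},
    {"delta_pos": [0.03, -0.15, -0.3], "delta_rot": [0, 0, 0], "claw": 100}
  ]
}}

```text
time: 6.75
eef_pos: [0.573, 0.0166, 0.2893]
tcp_rot: [0.998, -0.065, 0.0, 0.0]
contact_force: [0.2, -0.1, -0.6]
opening: 1.0
```

```bash
cat > look.py <<'E'
import sys,json
from fit import *
import fit
def measure(name,D):
    c,p,d=load(name);C=c.cloud(d);z=C[...,2]
    m=((z>.056)&(z<.068)&(d>0)).astype(np.uint8)
    m=cv2.morphologyEx(m,cv2.MORPH_OPEN,np.ones((5,5)))
    n,l,s,ce=cv2.connectedComponentsWithStats(m);B=[]
    for i in range(1,n):
        if s[i,4]<1500:continue
        q=C[l==i];dd=w2d(D,q)*1000
        print("area",s[i,4],s[i,:4],"drawer x %.1f..%.1f y %.1f..%.1f (1-99pct)"%(*np.percentile(dd[:,0],[1,99]),*np.percentile(dd[:,1],[1,99])),cv2.minAreaRect(dd.astype(np.float32)))
    return c,p
def overlay(name,c,p,D,Bd):
    im=cv2.resize(p[...,::-1],None,fx=1.25,fy=1.25);draw_drawer(im,c,D,(0,0,255),1.25)
    for b in Bd:
        w=d2w(D,b[:2]);draw_box(im,c,(w[0],w[1],D[2]+b[2]),(0,200,0),1.25)
    cv2.imwrite(f"pics/{name}f.png",im)
E
python3 - <<'E'
from look import *
D=(.4438,.0462,-7.45)
wrist(ctrl,"w4");go(ctrl,.59,.04,.34,-7.45)
c,p=measure("w4",D);overlay("w4",c,p,D,[])
E
```

```text
t 6.8 pos [0.5775 0.0191 0.2988] dp [ 0.0104 -0.0224 -0.0409] dr [-0.0026 -0.0157  0.0025] |d| 0.048 F [1.9 1.6 6.1]
area 13465 [  0 110 144  99] drawer x 125.6..202.3 y 134.4..244.5 (1-99pct) ((163.76504516601562, 192.01046752929688), (117.1087646484375, 78.6939468383789), 89.78955078125)
area 13938 [192 112 148  98] drawer x 124.9..202.3 y -30.1..85.1 (1-99pct) ((163.1744384765625, 28.058801651000977), (79.69953155517578, 119.0212631225586), 0.08721524477005005)
area 14229 [391 112 156  98] drawer x 124.8..201.9 y -193.3..-77.1 (1-99pct) ((162.99679565429688, -135.78076171875), (119.20870208740234, 79.40543365478516), 89.73657989501953)
```

View pics/w4f.png

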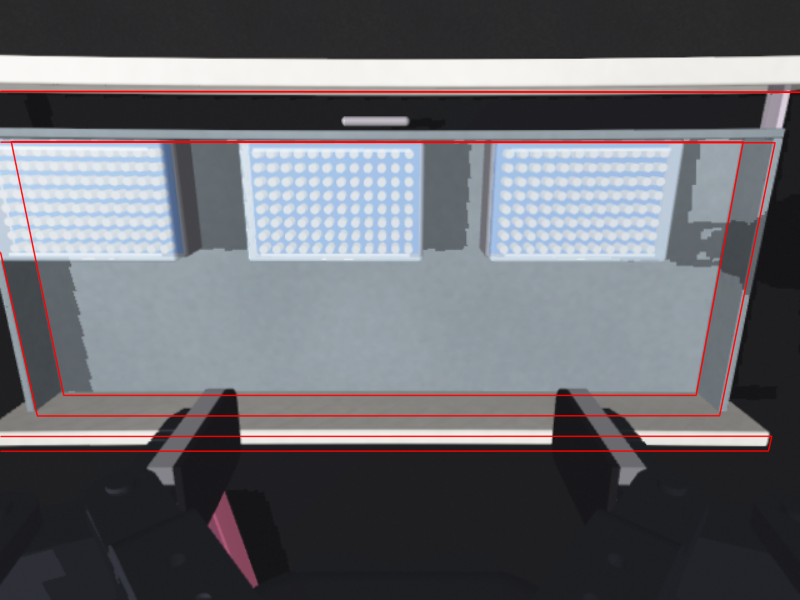

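```bash
python3 g.py .158 -.228 .15 90
```

```text
now drawer [ 0.1361 -0.0095]
t 6.8 pos [0.5775 0.0191 0.2988] dp [0.019  0.2189 0.1486] dr [ 0.0102 -0.0144 -1.5683] |d| 0.265 F [1.9 1.6 6.1]
```

{"fn": "carry_out", "kwargs": {
  "commands": [
    {"delta_pos": [0.02, 0.219, 0.148], "delta_rot": [0, -0.015, -1.568], "claw": 40},
    {"delta_pos": [0.02, 0.219, 0.148], "delta_rot": [0, -0.015, -1.568], "claw": 40},
    {"delta_pos": [0.02, 0.219, 0.148], "delta_rot": [0, -0.015, -1.568], "claw": 40},
    {"delta_pos": [0.02, 0.219, 0.148], "delta_rot": [0, -0.015, -1.568], "claw": 40},
    {"delta_pos": [0.02, 0.219, 0.148], "delta_rot": [0, -0.015, -1.568], "claw": 40},
    {"delta_pos": [0.02, 0.219, 0.148], "delta_rot": [0, -0.015, -1.568], "claw": 40},
    {"delta_pos": [0.02, 0.219, 0.148], "delta_rot": [0, -0.015, -1.568], "claw": 40},
    {"delta_pos": [0.02, 0.219, 0.148], "delta_rot": [0, -0.015, -1.568], "claw": 40}
  ]
}}

```text
time: 7.47
eef_pos: [0.5701, -0.2028, 0.1472]
tcp_rot: [0.907, 0.421, -0.002, 0.001]
contact_force: [0.6, -0.1, -0.3]
opening: 0.4
```

```bash
python3 g.py .158 -.228 .15 90
```

```text
now drawer [ 0.1576 -0.2305]
t 7.47 pos [ 0.5701 -0.2028  0.1472] dp [ 0.0023 -0.001  -0.0028] dr [-5.000e-04  5.000e-03 -5.713e-01] |d| 0.004 F [ 0.6 -0.1 -0.3]
```

{"fn": "carry_out", "kwargs": {
  "commands": [
    {"delta_pos": [0.002, -0.001, -0.002], "delta_rot": [0, 0.005, -0.571], "claw": 40},
    {"delta_pos": [0.002, -0.001, -0.002], "delta_rot": [0, 0.005, -0.571], "claw": 40},
    {"delta_pos": [0.002, -0.001, -0.002], "delta_rot": [0, 0.005, -0.571], "claw": 40},
    {"delta_pos": [0.002, -0.001, -0.002], "delta_rot": [0, 0.005, -0.571], "claw": 40},
    {"delta_pos": [0.002, -0.001, -0.002], "delta_rot": [0, 0.005, -0.571], "claw": 40},
    {"delta_pos": [0.002, -0.001, -0.002], "delta_rot": [0, 0.005, -0.571], "claw": 40}
  ]
}}

```text
time: 7.97
eef_pos: [0.5707, -0.2007, 0.1489]
tcp_rot: [0.751, 0.66, -0.0, -0.0]
contact_force: [0.4, -0.3, 0.1]
opening: 0.399
```

```bash
python3 g.py .158 -.228 .042 90; python3 - <<'E'
from look import *
wrist(ctrl,"w5")
E
```

```text
now drawer [ 0.1578 -0.2283]
t 7.97 pos [ 0.5707 -0.2007  0.1489] dp [0.0003 0.0002 0.1069] dr [-0.0002 -0.0001  0.0007] |d| 0.107 F [ 0.4 -0.3  0.1]
```

View pics/w5.png

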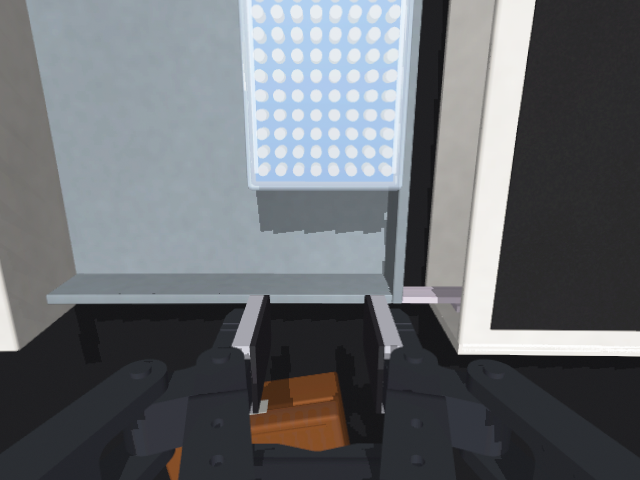

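{"fn": "carry_out", "kwargs": {
  "commands": [
    {"delta_pos": [0, 0, 0.04], "delta_rot": [0, 0, 0], "claw": 40},
    {"delta_pos": [0, 0, 0.08], "delta_rot": [0, 0, 0], "claw": 40},
    {"delta_pos": [0, 0, 0.107], "delta_rot": [0, 0, 0], "claw": 40},
    {"delta_pos": [0, 0, 0.107], "delta_rot": [0, 0, 0], "claw": 40}
  ]
}}

```text
time: 8.35
eef_pos: [0.5658, -0.198, 0.0348]
tcp_rot: [0.753, 0.658, -0.002, -0.006]
contact_force: [-1.4, 1.2, -1.0]
opening: 0.4
```

```bash
python3 g.py .158 -.111 .042 90
```

```text
now drawer [ 0.1526 -0.2264]
t 8.35 pos [ 0.5658 -0.198   0.0348] dp [ 0.1154  0.0048 -0.0067] dr [-0.0128 -0.005  -0.004 ] |d| 0.116 F [-1.4  1.2 -1. ]
```

{"fn": "carry_out", "kwargs": {
  "commands": [
    {"delta_pos": [0.01, 0.003, -0.006], "delta_rot": [-0.01, -0.005, -0.004], "claw": 40},
    {"delta_pos": [0.02, 0.003, -0.006], "delta_rot": [-0.01, -0.005, -0.004], "claw": 40},
    {"delta_pos": [0.03, 0.003, -0.006], "delta_rot": [-0.01, -0.005, -0.004], "claw": 40},
    {"delta_pos": [0.04, 0.003, -0.006], "delta_rot": [-0.01, -0.005, -0.004], "claw": 40},
    {"delta_pos": [0.049, 0.003, -0.006], "delta_rot": [-0.01, -0.005, -0.004], "claw": 40},
    {"delta_pos": [0.058, 0.003, -0.006], "delta_rot": [-0.01, -0.005, -0.004], "claw": 40},
    {"delta_pos": [0.066, 0.003, -0.006], "delta_rot": [-0.01, -0.005, -0.004], "claw": 40},
    {"delta_pos": [0.072, 0.003, -0.006], "delta_rot": [-0.01, -0.005, -0.004], "claw": 40}
  ]
}}

```text
time: 9.02
eef_pos: [0.5793, -0.1267, 0.0422]
tcp_rot: [0.751, 0.66, -0.001, 0.0]
contact_force: [-0.7, -2.9, 2.1]
opening: 0.399
```

```bash
python3 g.py .158 -.111 .042 90; python3 - <<'E'
from look import *
wrist(ctrl,"w6")
E
```

```text
now drawer [ 0.1568 -0.1538]
t 9.02 pos [ 0.5793 -0.1267  0.0422] dp [0.0428 0.0012 0.0001] dr [-0.0006  0.0013  0.0008] |d| 0.043 F [-0.7 -2.9  2.1]
```

View pics/w6.png

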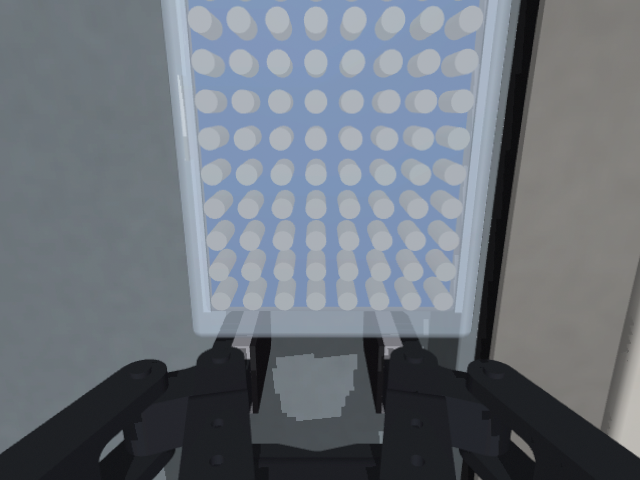

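{"fn": "carry_out", "kwargs": {
  "commands": [
    {"delta_pos": [0.006, 0, 0], "delta_rot": [0, 0, 0], "claw": 40},
    {"delta_pos": [0.012, 0, 0], "delta_rot": [0, 0, 0], "claw": 40},
    {"delta_pos": [0.018, 0, 0], "delta_rot": [0, 0, 0], "claw": 40},
    {"delta_pos": [0.024, 0, 0], "delta_rot": [0, 0, 0], "claw": 40},
    {"delta_pos": [0.029, 0, 0], "delta_rot": [0, 0, 0], "claw": 40},
    {"delta_pos": [0.033, 0, 0], "delta_rot": [0, 0, 0], "claw": 40},
    {"delta_pos": [0.036, 0, 0], "delta_rot": [0, 0, 0], "claw": 40},
    {"delta_pos": [0.038, 0, 0], "delta_rot": [0, 0, 0], "claw": 40}
  ]
}}

```text
time: 9.73
eef_pos: [0.5839, -0.0877, 0.0416]
tcp_rot: [0.751, 0.66, -0.001, -0.001]
contact_force: [-0.5, -3.0, 1.1]
opening: 0.398
```

```bash
python3 g.py .158 -.111 .042 90
```

```text
now drawer [ 0.1563 -0.1146]
t 9.73 pos [ 0.5839 -0.0877  0.0416] dp [ 0.0036  0.0017 -0.0004] dr [-0.0017  0.0003  0.0013] |d| 0.004 F [-0.5 -3.   1.1]
```

Force is still only about 3 N; nudge on until it rises.

{"fn": "carry_out", "kwargs": {
  "commands": [
    {"delta_pos": [0.001, 0, 0], "delta_rot": [0, 0, 0], "claw": 40},
    {"delta_pos": [0.002, 0, 0], "delta_rot": [0, 0, 0], "claw": 40},
    {"delta_pos": [0.003, 0, 0], "delta_rot": [0, 0, 0], "claw": 40},
    {"delta_pos": [0.003, 0, 0], "delta_rot": [0, 0, 0], "claw": 40}
  ]
}}

```text
time: 10.07
eef_pos: [0.5843, -0.0848, 0.0416]
tcp_rot: [0.751, 0.66, -0.001, -0.001]
contact_force: [-1.0, -2.9, 0.8]
opening: 0.402
```

{"fn": "carry_out", "kwargs": {
  "commands": [
    {"delta_pos": [0.001, 0, 0], "delta_rot": [0, 0, 0], "claw": 40},
    {"delta_pos": [0.0015, 0, 0], "delta_rot": [0, 0, 0], "claw": 40}
  ]
}}

```text
time: 10.23
eef_pos: [0.5845, -0.0834, 0.0416]
tcp_rot: [0.751, 0.66, -0.001, -0.001]
contact_force: [-1.2, -2.9, 0.0]
opening: 0.393
```

```bash
python3 g.py .158 -.111 .042 90
```

```text
now drawer [ 0.1563 -0.1102]
t 10.23 pos [ 0.5845 -0.0834  0.0416] dp [-0.0008  0.0017 -0.0004] dr [-0.0018  0.0003  0.001 ] |d| 0.002 F [-1.2 -2.9  0. ]
```

{"fn": "carry_out", "kwargs": {
  "commands": [
    {"delta_pos": [0.001, 0, 0], "delta_rot": [0, 0, 0], "claw": 40},
    {"delta_pos": [0.002, 0, 0], "delta_rot": [0, 0, 0], "claw": 40}
  ]
}}

```text
time: 10.4
eef_pos: [0.5846, -0.0826, 0.0417]
tcp_rot: [0.751, 0.66, -0.002, 0.0]
contact_force: [-2.2, -9.6, -0.5]
opening: 0.399
```

{"fn": "carry_out", "kwargs": {
  "commands": [
    {"delta_pos": [0.001, 0, 0], "delta_rot": [0, 0, 0], "claw": 40},
    {"delta_pos": [0.0015, 0, 0], "delta_rot": [0, 0, 0], "claw": 40}
  ]
}}

```text
time: 10.57
eef_pos: [0.5846, -0.0826, 0.0417]
tcp_rot: [0.751, 0.661, -0.003, 0.001]
contact_force: [-1.9, -8.9, 0.2]
opening: 0.397
```

```bash
python3 g.py .158 -.111 .042 90; python3 - <<'E'
from look import *
wrist(ctrl,"w7")
p,d=ctrl.read_camera("top");c=Cam(ctrl,"top")
cv2.imwrite("pics/top7.png",cv2.resize(p[150:290,210:430,::-1],None,fx=3.5,fy=3.5,interpolation=cv2.INTER_CUBIC))
E
```

```text
now drawer [ 0.1563 -0.1094]
t 10.57 pos [ 0.5846 -0.0826  0.0417] dp [-0.0016  0.0017 -0.0003] dr [-0.0019  0.0062  0.0027] |d| 0.002 F [-1.9 -8.9  0.2]
```

View pics/top7.png

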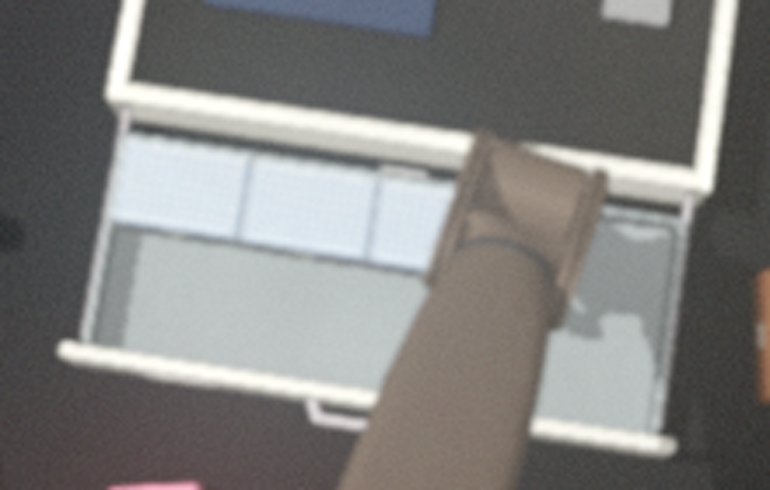

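{"fn": "carry_out", "kwargs": {
  "commands": [
    {"delta_pos": [-0.02, 0, 0], "delta_rot": [0, 0, 0], "claw": 40},
    {"delta_pos": [-0.02, 0, -0.04], "delta_rot": [0, 0, 0], "claw": 40},
    {"delta_pos": [0, 0, -0.16], "delta_rot": [0, 0, 0.6], "claw": 40},
    {"delta_pos": [0.07, 0.02, -0.3], "delta_rot": [0, 0, 1.57], "claw": 40},
    {"delta_pos": [0.12, 0.02, -0.3], "delta_rot": [0, 0, 1.57], "claw": 100},
    {"delta_pos": [0.12, 0.02, -0.3], "delta_rot": [0, 0, 1.57], "claw": 100},
    {"delta_pos": [0.12, 0.02, -0.3], "delta_rot": [0, 0, 1.57], "claw": 100},
    {"delta_pos": [0.12, 0.02, -0.3], "delta_rot": [0, 0, 1.57], "claw": 100}
  ]
}}

```text
time: 11.33
eef_pos: [0.6128, 0.0111, 0.3012]
tcp_rot: [0.942, 0.337, -0.002, 0.001]
contact_force: [0.4, -0.1, -0.4]
opening: 0.938
```

```bash
python3 - <<'E'
from look import *
go(ctrl,.59,.04,.34,-7.45)
E
```

```text
t 11.33 pos [0.6128 0.0111 0.3012] dp [ 0.0006 -0.0368 -0.0388] dr [0.0024 0.0044 0.8171] |d| 0.053 F [ 0.4 -0.1 -0.4]
```

{"fn": "carry_out", "kwargs": {
  "commands": [
    {"delta_pos": [0, -0.037, -0.038], "delta_rot": [0.002, 0.004, 0.817], "claw": 100},
    {"delta_pos": [0, -0.037, -0.038], "delta_rot": [0.002, 0.004, 0.817], "claw": 100},
    {"delta_pos": [0, -0.037, -0.038], "delta_rot": [0.002, 0.004, 0.817], "claw": 100},
    {"delta_pos": [0, -0.037, -0.038], "delta_rot": [0.002, 0.004, 0.817], "claw": 100},
    {"delta_pos": [0, -0.037, -0.038], "delta_rot": [0.002, 0.004, 0.817], "claw": 100},
    {"delta_pos": [0, -0.037, -0.038], "delta_rot": [0.002, 0.004, 0.817], "claw": 100},
    {"delta_pos": [0, -0.037, -0.038], "delta_rot": [0.002, 0.004, 0.817], "claw": 100},
    {"delta_pos": [0, -0.037, -0.038], "delta_rot": [0.002, 0.004, 0.817], "claw": 100}
  ]
}}

```text
time: 12.0
eef_pos: [0.589, 0.0408, 0.3386]
tcp_rot: [0.998, -0.065, -0.001, -0.001]
contact_force: [0.9, 0.0, 0.2]
opening: 0.999
```

{"fn": "carry_out", "kwargs": {
  "commands": [
    {"delta_pos": [0, 0, 0], "delta_rot": [0, 0, 0], "claw": 100},
    {"delta_pos": [0, 0, 0], "delta_rot": [0, 0, 0], "claw": 100}
  ]
}}

```text
time: 12.17
eef_pos: [0.5887, 0.0414, 0.3381]
tcp_rot: [0.998, -0.064, -0.001, -0.001]
contact_force: [0.5, -0.7, 0.2]
opening: 0.997
```

```bash
python3 - <<'E'
from look import *
D=(.4438,.0462,-7.45)
t=np.radians(D[2]);D=(D[0]+.002*np.cos(t),D[1]+.002*np.sin(t),D[2])
wrist(ctrl,"w8");go(ctrl,.59,.04,.34,-7.45);print(ctrl.get_state()['dq'].round(3))
c,p=measure("w8",D);overlay("w8",c,p,D,[(.16,.2,0),(.16,.08,0),(.16,-.04,0)])
cv2.imwrite("pics/w8z.png",cv2.resize(p[90:250,20:480,::-1],None,fx=1.7,fy=1.7,interpolation=cv2.INTER_CUBIC))
E
```

```text
t 12.22 pos [0.5888 0.0412 0.3382] dp [ 0.0013  0.001  -0.0018] dr [-0.0019  0.0025  0.0011] |d| 0.002 F [-0.7 -0.2 -0.3]
[-0.002 -0.002 -0.004 -0.006 -0.     0.006]
area 32156 [ 46 123 394  88] drawer x 122.5..199.6 y -94.5..255.4 (1-99pct) ((160.83724975585938, 80.26850891113281), (359.4494934082031, 79.52525329589844), 89.69438934326172)
```

View pics/w8f.png

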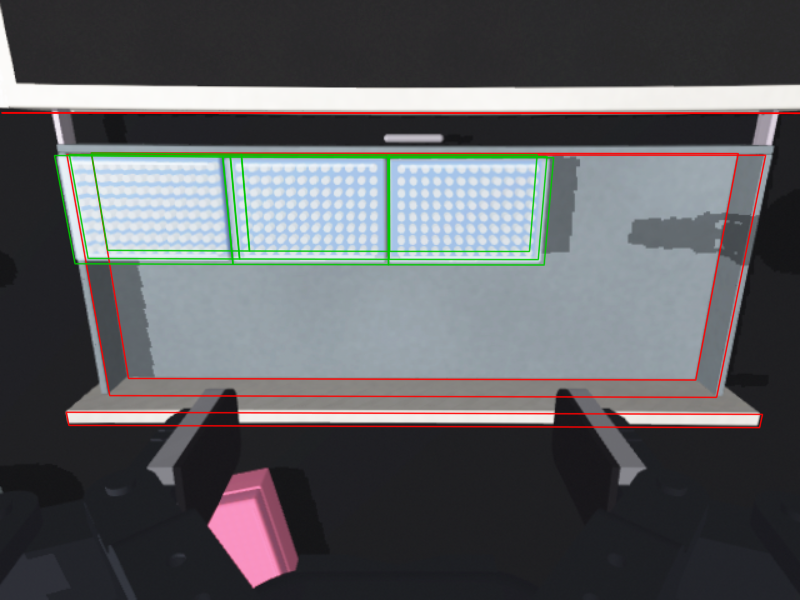

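View pics/w8z.png

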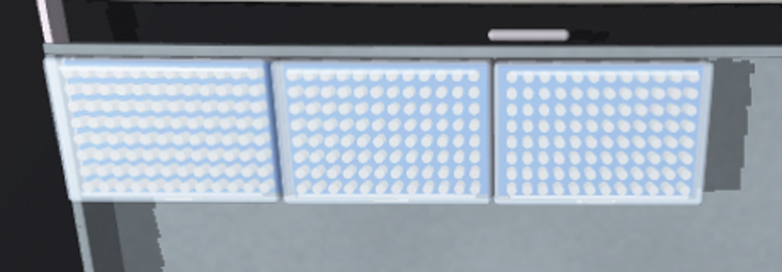

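```bash
python3 g.py .08 .195 .10;
```

```text
now drawer [0.1444 0.0139]
t 12.22 pos [0.5888 0.0412 0.3382] dp [-0.0637 -0.1808  0.2387] dr [-0.0019  0.0025  0.0011] |d| 0.306 F [-0.7 -0.2 -0.3]
```

{"fn": "carry_out", "kwargs": {
  "commands": [
    {"delta_pos": [-0.064, -0.181, 0.239], "delta_rot": [-0.002, 0.002, 0], "claw": 100},
    {"delta_pos": [-0.064, -0.181, 0.239], "delta_rot": [-0.002, 0.002, 0], "claw": 100},
    {"delta_pos": [-0.064, -0.181, 0.239], "delta_rot": [-0.002, 0.002, 0], "claw": 100},
    {"delta_pos": [-0.064, -0.181, 0.239], "delta_rot": [-0.002, 0.002, 0], "claw": 100},
    {"delta_pos": [-0.064, -0.181, 0.239], "delta_rot": [-0.002, 0.002, 0], "claw": 100},
    {"delta_pos": [-0.064, -0.181, 0.239], "delta_rot": [-0.002, 0.002, 0], "claw": 100},
    {"delta_pos": [-0.064, -0.181, 0.239], "delta_rot": [-0.002, 0.002, 0], "claw": 100},
    {"delta_pos": [-0.064, -0.181, 0.239], "delta_rot": [-0.002, 0.002, 0], "claw": 100}
  ]
}}

```text
time: 12.88
eef_pos: [0.5438, 0.2314, 0.0942]
tcp_rot: [0.998, -0.063, -0.005, 0.001]
contact_force: [-1.3, -0.8, -1.8]
opening: 0.999
```

{"fn": "carry_out", "kwargs": {
  "commands": [
    {"delta_pos": [0, 0, 0], "delta_rot": [0, 0, 0], "claw": 100}
  ]
}}

```text
time: 12.97
eef_pos: [0.5414, 0.2326, 0.0911]
tcp_rot: [0.998, -0.061, -0.008, 0.002]
contact_force: [0.6, -0.9, -0.4]
opening: 1.004
```

```bash
python3 g.py .10 .195 .034;
```

```text
now drawer [0.0726 0.1975]
t 12.97 pos [0.5414 0.2326 0.0911] dp [0.0282 0.0025 0.0567] dr [0.004  0.0149 0.0074] |d| 0.063 F [ 0.6 -0.9 -0.4]
```

{"fn": "carry_out", "kwargs": {
  "commands": [
    {"delta_pos": [0.008, 0.0025, 0.025], "delta_rot": [0.004, 0.015, 0.007], "claw": 100},
    {"delta_pos": [0.008, 0.0025, 0.045], "delta_rot": [0.004, 0.015, 0.007], "claw": 100},
    {"delta_pos": [0.008, 0.0025, 0.056], "delta_rot": [0.004, 0.015, 0.007], "claw": 100},
    {"delta_pos": [0.012, 0.0025, 0.056], "delta_rot": [0.004, 0.015, 0.007], "claw": 100},
    {"delta_pos": [0.02, 0.0025, 0.056], "delta_rot": [0.004, 0.015, 0.007], "claw": 100},
    {"delta_pos": [0.028, 0.0025, 0.056], "delta_rot": [0.004, 0.015, 0.007], "claw": 100},
    {"delta_pos": [0.034, 0.0025, 0.056], "delta_rot": [0.004, 0.015, 0.007], "claw": 100},
    {"delta_pos": [0.037, 0.0025, 0.056], "delta_rot": [0.004, 0.015, 0.007], "claw": 100}
  ]
}}

```text
time: 13.63
eef_pos: [0.5794, 0.2254, 0.0367]
tcp_rot: [0.998, -0.065, 0.001, -0.001]
contact_force: [-3.1, 0.3, 1.6]
opening: 1.0
```

```bash
python3 g.py .112 .195 .034;
```

```text
now drawer [0.1112 0.1953]
t 13.63 pos [0.5794 0.2254 0.0367] dp [0.0008 0.0003 0.0027] dr [-0.0013 -0.0028 -0.0002] |d| 0.003 F [-3.1  0.3  1.6]
```

{"fn": "carry_out", "kwargs": {
  "commands": [
    {"delta_pos": [0.001, 0, 0.002], "delta_rot": [0, 0, 0], "claw": 100},
    {"delta_pos": [0.0015, 0, 0.002], "delta_rot": [0, 0, 0], "claw": 100}
  ]
}}

```text
time: 13.8
eef_pos: [0.5814, 0.2253, 0.0353]
tcp_rot: [0.998, -0.065, 0.002, -0.001]
contact_force: [-1.2, 0.5, 2.0]
opening: 0.998
```

```bash
python3 g.py .090 .08 .034;
```

```text
now drawer [0.1132 0.1955]
t 13.8 pos [0.5814 0.2253 0.0353] dp [-0.0232  0.1155  0.0011] dr [-0.0017 -0.0032 -0.0003] |d| 0.118 F [-1.2  0.5  2. ]
```

{"fn": "carry_out", "kwargs": {
  "commands": [
    {"delta_pos": [0.001, 0, 0.001], "delta_rot": [0, 0, 0], "claw": 100},
    {"delta_pos": [0.0015, 0, 0.001], "delta_rot": [0, 0, 0], "claw": 100}
  ]
}}

```text
time: 13.97
eef_pos: [0.5824, 0.2253, 0.0343]
tcp_rot: [0.998, -0.065, 0.001, -0.001]
contact_force: [-3.1, 0.6, 2.6]
opening: 1.006
```

```bash
python3 g.py .090 .08 .034;
```

```text
now drawer [0.1142 0.1955]
t 13.97 pos [0.5824 0.2253 0.0343] dp [-2.420e-02  1.156e-01  1.000e-04] dr [-0.0015 -0.0019 -0.0002] |d| 0.118 F [-3.1  0.6  2.6]
```

{"fn": "carry_out", "kwargs": {
  "commands": [
    {"delta_pos": [-0.022, 0, 0], "delta_rot": [0, 0, 0], "claw": 100},
    {"delta_pos": [-0.022, 0.04, 0], "delta_rot": [0, 0, 0], "claw": 100},
    {"delta_pos": [-0.022, 0.08, 0], "delta_rot": [0, 0, 0], "claw": 100},
    {"delta_pos": [-0.022, 0.115, 0], "delta_rot": [0, 0, 0], "claw": 100},
    {"delta_pos": [-0.016, 0.115, 0], "delta_rot": [0, 0, 0], "claw": 100},
    {"delta_pos": [-0.008, 0.115, 0], "delta_rot": [0, 0, 0], "claw": 100},
    {"delta_pos": [-0.004, 0.115, 0], "delta_rot": [0, 0, 0], "claw": 100},
    {"delta_pos": [-0.001, 0.115, 0], "delta_rot": [0, 0, 0], "claw": 100}
  ]
}}

```text
time: 14.63
eef_pos: [0.5676, 0.112, 0.0345]
tcp_rot: [0.998, -0.065, 0.001, -0.001]
contact_force: [-6.7, 0.2, 4.5]
opening: 0.999
```

{"fn": "carry_out", "kwargs": {
  "commands": [
    {"delta_pos": [0.001, 0, 0], "delta_rot": [0, 0, 0], "claw": 100},
    {"delta_pos": [0.002, 0, 0], "delta_rot": [0, 0, 0], "claw": 100}
  ]
}}

```text
time: 14.8
eef_pos: [0.5689, 0.1126, 0.034]
tcp_rot: [0.998, -0.064, 0.0, -0.0]
contact_force: [-3.9, 0.1, 2.7]
opening: 1.0
```

```bash
python3 g.py .114 .08 .034;
```

```text
now drawer [0.1155 0.082 ]
t 14.8 pos [0.5689 0.1126 0.034 ] dp [-0.0015  0.002   0.    ] dr [-0.0009  0.0001  0.0016] |d| 0.003 F [-3.9  0.1  2.7]
```

Now box C the same way, then a look.

{"fn": "carry_out", "kwargs": {
  "commands": [
    {"delta_pos": [-0.022, 0, 0], "delta_rot": [0, 0, 0], "claw": 100},
    {"delta_pos": [-0.022, 0.04, 0], "delta_rot": [0, 0, 0], "claw": 100},
    {"delta_pos": [-0.022, 0.08, 0], "delta_rot": [0, 0, 0], "claw": 100},
    {"delta_pos": [-0.022, 0.122, 0], "delta_rot": [0, 0, 0], "claw": 100},
    {"delta_pos": [-0.016, 0.122, 0], "delta_rot": [0, 0, 0], "claw": 100},
    {"delta_pos": [-0.008, 0.122, 0], "delta_rot": [0, 0, 0], "claw": 100},
    {"delta_pos": [-0.003, 0.122, 0], "delta_rot": [0, 0, 0], "claw": 100},
    {"delta_pos": [0, 0.122, 0], "delta_rot": [0, 0, 0], "claw": 100}
  ]
}}

```text
time: 15.47
eef_pos: [0.5539, -0.0075, 0.034]
tcp_rot: [0.998, -0.063, -0.001, -0.0]
contact_force: [-4.5, -1.2, 2.5]
opening: 1.0
```

{"fn": "carry_out", "kwargs": {
  "commands": [
    {"delta_pos": [0.001, 0, 0], "delta_rot": [0, 0, 0], "claw": 100},
    {"delta_pos": [0.002, 0, 0], "delta_rot": [0, 0, 0], "claw": 100}
  ]
}}

```text
time: 15.63
eef_pos: [0.5553, -0.0064, 0.0335]
tcp_rot: [0.998, -0.063, -0.002, -0.0]
contact_force: [-4.3, -1.5, 3.0]
opening: 1.0
```

```bash
python3 - <<'E'
from look import *
from g import gd
gd(.114,-.04,.034);go(ctrl,.59,.04,.34,-7.45)
E
```

```text
now drawer [ 0.1174 -0.0377]
t 15.63 pos [ 0.5553 -0.0064  0.0335] dp [-0.0034  0.0023 -0.0004] dr [-0.0007  0.0039  0.0049] |d| 0.004 F [-4.3 -1.5  3. ]
t 15.63 pos [ 0.5553 -0.0064  0.0335] dp [ 0.0275 -0.0506 -0.3065] dr [-0.0007  0.0039  0.0049] |d| 0.312 F [-4.3 -1.5  3. ]
```

{"fn": "carry_out", "kwargs": {
  "commands": [
    {"delta_pos": [-0.025, 0, 0], "delta_rot": [0, 0, 0], "claw": 100},
    {"delta_pos": [-0.025, 0, -0.06], "delta_rot": [0, 0, 0.005], "claw": 100},
    {"delta_pos": [0.027, -0.05, -0.306], "delta_rot": [0, 0, 0.005], "claw": 100},
    {"delta_pos": [0.027, -0.05, -0.306], "delta_rot": [0, 0, 0.005], "claw": 100},
    {"delta_pos": [0.027, -0.05, -0.306], "delta_rot": [0, 0, 0.005], "claw": 100},
    {"delta_pos": [0.027, -0.05, -0.306], "delta_rot": [0, 0, 0.005], "claw": 100},
    {"delta_pos": [0.027, -0.05, -0.306], "delta_rot": [0, 0, 0.005], "claw": 100},
    {"delta_pos": [0.027, -0.05, -0.306], "delta_rot": [0, 0, 0.005], "claw": 100}
  ]
}}

```text
time: 16.3
eef_pos: [0.5847, 0.0374, 0.3186]
tcp_rot: [0.998, -0.064, -0.001, -0.001]
contact_force: [1.3, -0.9, -1.0]
opening: 0.999
```

{"fn": "carry_out", "kwargs": {
  "commands": [
    {"delta_pos": [0, 0, -0.02], "delta_rot": [0, 0, 0], "claw": 100},
    {"delta_pos": [0, 0, -0.02], "delta_rot": [0, 0, 0], "claw": 100},
    {"delta_pos": [0, 0, -0.02], "delta_rot": [0, 0, 0], "claw": 100}
  ]
}}

```text
time: 16.55
eef_pos: [0.5857, 0.0385, 0.3407]
tcp_rot: [0.998, -0.063, 0.002, -0.001]
contact_force: [1.0, -0.4, -1.0]
opening: 1.0
```

```bash
python3 - <<'E'
from look import *
D=(.4438,.0462,-7.45)
t=np.radians(D[2]);k=.006;D=(D[0]+k*np.cos(t),D[1]+k*np.sin(t),D[2])
wrist(ctrl,"w9");go(ctrl,.59,.04,.34,-7.45);print(ctrl.get_state()['dq'].round(3))
c,p=measure("w9",D);overlay("w9",c,p,D,[])
cv2.imwrite("pics/w9z.png",cv2.resize(p[90:250,20:480,::-1],None,fx=1.7,fy=1.7,interpolation=cv2.INTER_CUBIC))
E
```

```text
t 16.6 pos [0.5847 0.0383 0.3381] dp [ 0.005  -0.0023 -0.0019] dr [-0.0018  0.001   0.0038] |d| 0.006 F [-0.2 -1.  -0.9]
[-0.011  0.023  0.048 -0.001  0.005  0.   ]
area 21685 [ 43 113 263  88] drawer x 126.0..203.0 y 23.7..256.5 (1-99pct) ((164.24725341796875, 140.99298095703125), (79.58516693115234, 238.71742248535156), 0.06218671798706055)
area 10731 [307 116 130  86] drawer x 125.5..202.9 y -96.9..19.0 (1-99pct) ((164.02847290039062, -39.51487350463867), (79.52208709716797, 119.52178955078125), 0.29723602533340454)
```

View pics/w9f.png

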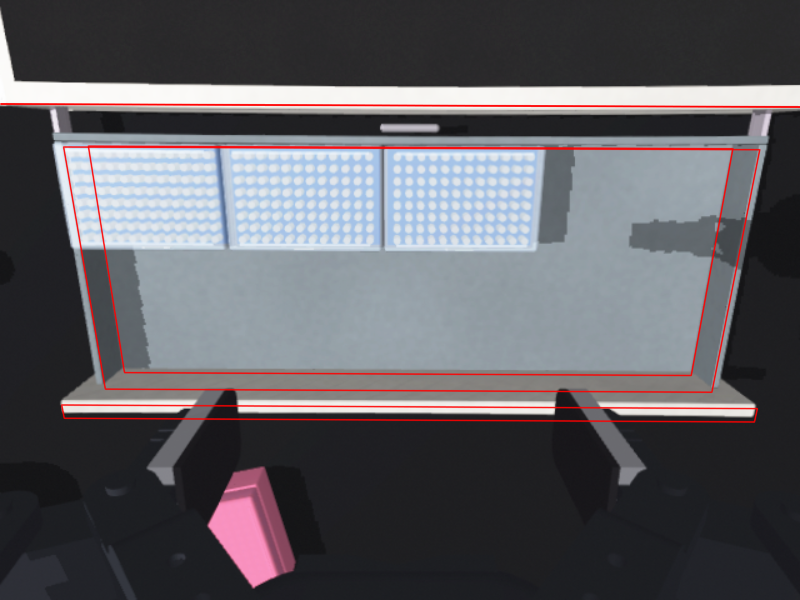

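View pics/w9z.png

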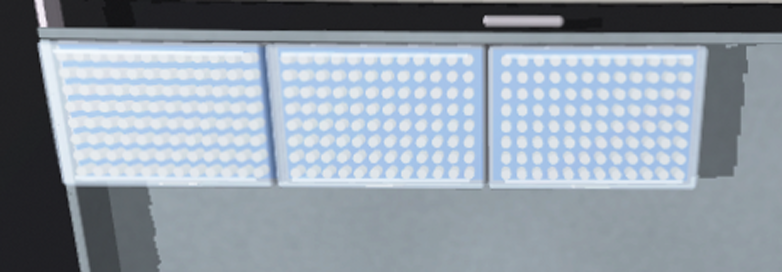

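```bash
python3 g.py .163 -.135 .14 90
```

```text
now drawer [0.1408 0.0105]
t 16.6 pos [0.5847 0.0383 0.3381] dp [0.0219 0.1459 0.1979] dr [-2.200e-03 -6.000e-04 -1.567e+00] |d| 0.247 F [-0.2 -1.  -0.9]
```

{"fn": "carry_out", "kwargs": {
  "commands": [
    {"delta_pos": [0.022, 0.03, 0.04], "delta_rot": [-0.002, 0, -1.567], "claw": 40},
    {"delta_pos": [0.022, 0.06, 0.08], "delta_rot": [-0.002, 0, -1.567], "claw": 40},
    {"delta_pos": [0.022, 0.09, 0.11], "delta_rot": [-0.002, 0, -1.567], "claw": 40},
    {"delta_pos": [0.022, 0.12, 0.15], "delta_rot": [-0.002, 0, -1.567], "claw": 40},
    {"delta_pos": [0.022, 0.146, 0.198], "delta_rot": [-0.002, 0, -1.567], "claw": 40},
    {"delta_pos": [0.022, 0.146, 0.198], "delta_rot": [-0.002, 0, -1.567], "claw": 40},
    {"delta_pos": [0.022, 0.146, 0.198], "delta_rot": [-0.002, 0, -1.567], "claw": 40},
    {"delta_pos": [0.022, 0.146, 0.198], "delta_rot": [-0.002, 0, -1.567], "claw": 40}
  ]
}}

```text
time: 17.27
eef_pos: [0.5836, -0.1087, 0.1326]
tcp_rot: [0.906, 0.424, -0.004, -0.005]
contact_force: [0.9, 1.0, 1.2]
opening: 0.401
```

```bash
python3 g.py .163 -.135 .14 90
```

```text
now drawer [ 0.1588 -0.1355]
t 17.27 pos [ 0.5836 -0.1087  0.1326] dp [ 0.0026  0.0033 -0.0074] dr [-1.320e-02  2.000e-04 -5.647e-01] |d| 0.009 F [0.9 1.  1.2]
```

{"fn": "carry_out", "kwargs": {
  "commands": [
    {"delta_pos": [0.003, 0.003, -0.007], "delta_rot": [-0.013, 0, -0.565], "claw": 40},
    {"delta_pos": [0.003, 0.003, -0.007], "delta_rot": [-0.013, 0, -0.565], "claw": 40},
    {"delta_pos": [0.003, 0.003, -0.007], "delta_rot": [-0.013, 0, -0.565], "claw": 40},
    {"delta_pos": [0.003, 0.003, -0.007], "delta_rot": [-0.013, 0, -0.565], "claw": 40},
    {"delta_pos": [0.003, 0.003, -0.007], "delta_rot": [-0.013, 0, -0.565], "claw": 40},
    {"delta_pos": [0.003, 0.003, -0.007], "delta_rot": [-0.013, 0, -0.565], "claw": 40}
  ]
}}

```text
time: 17.77
eef_pos: [0.5862, -0.1075, 0.1366]
tcp_rot: [0.751, 0.66, -0.001, -0.002]
contact_force: [0.0, 0.2, 0.1]
opening: 0.401
```

```bash
python3 g.py .163 -.13 .042 90
```

```text
now drawer [ 0.1611 -0.134 ]
t 17.77 pos [ 0.5862 -0.1075  0.1366] dp [0.0038 0.0024 0.0946] dr [-0.0048 -0.0011  0.0017] |d| 0.095 F [0.  0.2 0.1]
```

{"fn": "carry_out", "kwargs": {
  "commands": [
    {"delta_pos": [0, 0.002, 0.025], "delta_rot": [-0.004, 0, 0], "claw": 40},
    {"delta_pos": [0, 0.002, 0.05], "delta_rot": [-0.004, 0, 0], "claw": 40},
    {"delta_pos": [0, 0.002, 0.075], "delta_rot": [-0.004, 0, 0], "claw": 40},
    {"delta_pos": [0.002, 0.002, 0.09], "delta_rot": [-0.004, 0, 0], "claw": 40},
    {"delta_pos": [0.009, 0.002, 0.094], "delta_rot": [-0.004, 0, 0], "claw": 40},
    {"delta_pos": [0.016, 0.002, 0.094], "delta_rot": [-0.004, 0, 0], "claw": 40},
    {"delta_pos": [0.02, 0.002, 0.094], "delta_rot": [-0.004, 0, 0], "claw": 40},
    {"delta_pos": [0.023, 0.002, 0.094], "delta_rot": [-0.004, 0, 0], "claw": 40}
  ]
}}

```text
time: 18.43
eef_pos: [0.5915, -0.0841, 0.0438]
tcp_rot: [0.751, 0.66, 0.001, 0.0]
contact_force: [-0.2, 0.1, -0.6]
opening: 0.398
```

{"fn": "carry_out", "kwargs": {
  "commands": [
    {"delta_pos": [0.001, 0, 0], "delta_rot": [0, 0, 0], "claw": 40},
    {"delta_pos": [0.0015, 0, 0], "delta_rot": [0, 0, 0], "claw": 40}
  ]
}}

```text
time: 18.6
eef_pos: [0.5918, -0.0836, 0.0449]
tcp_rot: [0.75, 0.661, -0.0, 0.001]
contact_force: [-2.3, -5.4, -0.2]
opening: 0.4
```

```bash
python3 g.py .163 -.1094 .042 90
```

```text
now drawer [ 0.1635 -0.1095]
t 18.6 pos [ 0.5918 -0.0836  0.0449] dp [ 0.0001 -0.0005  0.0029] dr [0.0017 0.0025 0.0035] |d| 0.003 F [-2.3 -5.4 -0.2]
```

{"fn": "carry_out", "kwargs": {
  "commands": [
    {"delta_pos": [0.0015, 0, 0], "delta_rot": [0, 0, 0], "claw": 40},
    {"delta_pos": [0.002, 0, 0], "delta_rot": [0, 0, 0], "claw": 40}
  ]
}}

```text
time: 18.77
eef_pos: [0.5918, -0.0835, 0.0459]
tcp_rot: [0.75, 0.661, -0.002, 0.003]
contact_force: [-3.0, -8.1, -0.3]
opening: 0.399
```

```bash
python3 g.py .163 -.1094 .042 90
```

```text
now drawer [ 0.1636 -0.1095]
t 18.77 pos [ 0.5918 -0.0835  0.0459] dp [ 0.0001 -0.0006  0.0039] dr [0.0017 0.007  0.0046] |d| 0.004 F [-3.  -8.1 -0.3]
```

```bash
cat >> g.py <<'E'
E
python3 - <<'E'
from g import *
t=np.radians(-7.45);k=.0075
D2=(.4438+k*np.cos(t),.0462+k*np.sin(t),-7.45)
gd(-.033,0,.15,0,D2);print(d2w(D2,(-.033,0)))
E
```

```text
now drawer [ 0.1561 -0.1095]
t 18.77 pos [ 0.5918 -0.0835  0.0459] dp [ 0.1096 -0.1884 -0.1052] dr [0.0068 0.0041 1.5754] |d| 0.242 F [-3.  -8.1 -0.3]
[0.41851526 0.04950635]
```

{"fn": "carry_out", "kwargs": {
  "commands": [
    {"delta_pos": [-0.02, 0, 0], "delta_rot": [0, 0, 0], "claw": 40},
    {"delta_pos": [-0.02, 0, -0.04], "delta_rot": [0, 0, 0], "claw": 40},
    {"delta_pos": [-0.02, 0, -0.08], "delta_rot": [0, 0, 0.12], "claw": 40},
    {"delta_pos": [0, -0.03, -0.11], "delta_rot": [0.007, 0.004, 1.575], "claw": 0},
    {"delta_pos": [0.03, -0.05, -0.13], "delta_rot": [0.007, 0.004, 1.575], "claw": 0},
    {"delta_pos": [0.06, -0.08, -0.13], "delta_rot": [0.007, 0.004, 1.575], "claw": 0},
    {"delta_pos": [0.08, -0.11, -0.13], "delta_rot": [0.007, 0.004, 1.575], "claw": 0},
    {"delta_pos": [0.1, -0.14, -0.13], "delta_rot": [0.007, 0.004, 1.575], "claw": 0}
  ]
}}

```text
time: 19.43
eef_pos: [0.4647, 0.0356, 0.1771]
tcp_rot: [0.94, 0.34, 0.001, 0.003]
contact_force: [-0.5, 0.6, -0.5]
opening: -0.003
```

```bash
cat > g2.py <<'E'
from g import *
t=np.radians(-7.45);k=.0075
D2=(.4438+k*np.cos(t),.0462+k*np.sin(t),-7.45)
if __name__=="__main__":gd(*map(float,sys.argv[1:]),D=D2)
E
python3 g2.py -.033 0 .15 0
```

```text
now drawer [ 0.0146 -0.0078]
t 19.43 pos [0.4647 0.0356 0.1771] dp [-0.0266 -0.0404  0.0268] dr [ 0.0052 -0.0021  0.8242] |d| 0.055 F [-0.5  0.6 -0.5]
```

{"fn": "carry_out", "kwargs": {
  "commands": [
    {"delta_pos": [-0.027, -0.04, 0.027], "delta_rot": [0.005, -0.002, 0.824], "claw": 0},
    {"delta_pos": [-0.027, -0.04, 0.027], "delta_rot": [0.005, -0.002, 0.824], "claw": 0},
    {"delta_pos": [-0.027, -0.04, 0.027], "delta_rot": [0.005, -0.002, 0.824], "claw": 0},
    {"delta_pos": [-0.027, -0.04, 0.027], "delta_rot": [0.005, -0.002, 0.824], "claw": 0},
    {"delta_pos": [-0.027, -0.04, 0.027], "delta_rot": [0.005, -0.002, 0.824], "claw": 0},
    {"delta_pos": [-0.027, -0.04, 0.027], "delta_rot": [0.005, -0.002, 0.824], "claw": 0},
    {"delta_pos": [-0.027, -0.04, 0.027], "delta_rot": [0.005, -0.002, 0.824], "claw": 0},
    {"delta_pos": [-0.027, -0.04, 0.027], "delta_rot": [0.005, -0.002, 0.824], "claw": 0}
  ]
}}

```text
time: 20.1
eef_pos: [0.4191, 0.0491, 0.1512]
tcp_rot: [0.998, -0.066, 0.002, 0.0]
contact_force: [-0.6, 0.1, 0.2]
opening: -0.001
```

```bash
python3 g2.py -.033 0 .07 0
python3 - <<'E'
from look import *
from g2 import D2
wrist(ctrl,"w10");c,p,d=load("w10");overlay("w10",c,p,D2,[(.16,.2,0),(.16,.08,0),(.16,-.04,0)])
measure("w10",D2)
E
```

```text
now drawer [-0.0324 -0.0003]
t 20.1 pos [0.4191 0.0491 0.1512] dp [-0.0009 -0.0003  0.0812] dr [-0.0002 -0.0031 -0.0012] |d| 0.081 F [-0.6  0.1  0.2]
```

View pics/w10f.png

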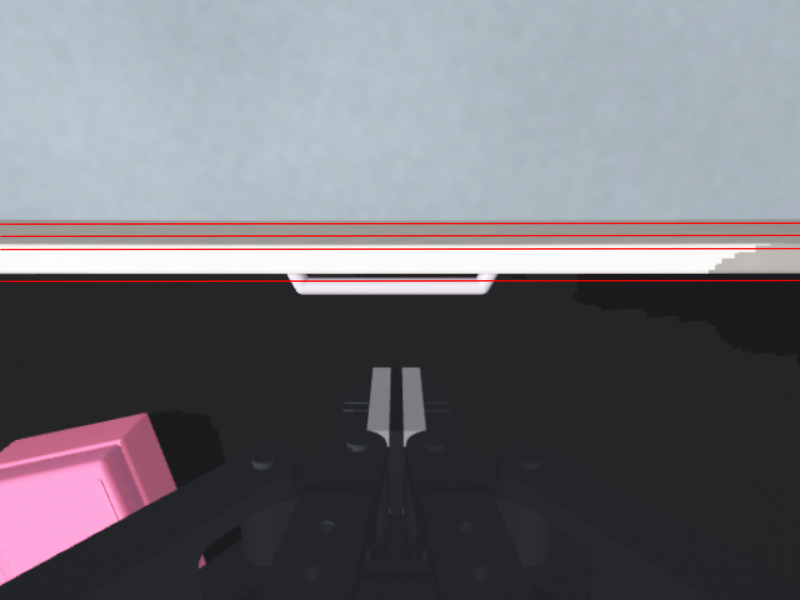

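{"fn": "carry_out", "kwargs": {
  "commands": [
    {"delta_pos": [0, 0, 0.03], "delta_rot": [0, -0.003, 0], "claw": 0},
    {"delta_pos": [0, 0, 0.06], "delta_rot": [0, -0.003, 0], "claw": 0},
    {"delta_pos": [0, 0, 0.08], "delta_rot": [0, -0.003, 0], "claw": 0},
    {"delta_pos": [0, 0, 0.08], "delta_rot": [0, -0.003, 0], "claw": 0},
    {"delta_pos": [0.005, 0, 0.08], "delta_rot": [0, -0.003, 0], "claw": 0},
    {"delta_pos": [0.01, 0, 0.08], "delta_rot": [0, -0.003, 0], "claw": 0}
  ]
}}

```text
time: 20.65
eef_pos: [0.4301, 0.0477, 0.0724]
tcp_rot: [0.998, -0.064, 0.0, -0.0]
contact_force: [-7.7, 0.7, -2.0]
opening: -0.002
```

```bash
python3 g2.py 0.01 0 .07 0
```

```text
now drawer [-0.0213 -0.0003]
t 20.65 pos [0.4301 0.0477 0.0724] dp [ 0.0313 -0.0002  0.0024] dr [-0.0001 -0.0008  0.0029] |d| 0.031 F [-7.7  0.7 -2. ]
```

{"fn": "carry_out", "kwargs": {
  "commands": [
    {"delta_pos": [0.003, 0, 0.002], "delta_rot": [0, 0, 0], "claw": 0},
    {"delta_pos": [0.008, 0, 0.002], "delta_rot": [0, 0, 0], "claw": 0},
    {"delta_pos": [0.014, 0, 0.002], "delta_rot": [0, 0, 0], "claw": 0},
    {"delta_pos": [0.021, 0, 0.002], "delta_rot": [0, 0, 0], "claw": 0},
    {"delta_pos": [0.028, 0, 0.002], "delta_rot": [0, 0, 0], "claw": 0},
    {"delta_pos": [0.035, 0, 0.002], "delta_rot": [0, 0, 0], "claw": 0},
    {"delta_pos": [0.042, 0, 0.002], "delta_rot": [0, 0, 0], "claw": 0},
    {"delta_pos": [0.049, 0, 0.002], "delta_rot": [0, 0, 0], "claw": 0}
  ]
}}

```text
time: 21.32
eef_pos: [0.4795, 0.0414, 0.0704]
tcp_rot: [0.998, -0.064, 0.0, -0.0]
contact_force: [-3.9, 0.7, 3.2]
opening: -0.003
```

{"fn": "carry_out", "kwargs": {
  "commands": [
    {"delta_pos": [0.007, 0, 0], "delta_rot": [0, 0, 0], "claw": 0},
    {"delta_pos": [0.014, 0, 0], "delta_rot": [0, 0, 0], "claw": 0},
    {"delta_pos": [0.021, 0, 0], "delta_rot": [0, 0, 0], "claw": 0},
    {"delta_pos": [0.028, 0, 0], "delta_rot": [0, 0, 0], "claw": 0},
    {"delta_pos": [0.035, 0, 0], "delta_rot": [0, 0, 0], "claw": 0},
    {"delta_pos": [0.042, 0, 0], "delta_rot": [0, 0, 0], "claw": 0},
    {"delta_pos": [0.049, 0, 0], "delta_rot": [0, 0, 0], "claw": 0},
    {"delta_pos": [0.056, 0, 0], "delta_rot": [0, 0, 0], "claw": 0}
  ]
}}

```text
time: 21.98
eef_pos: [0.5356, 0.034, 0.0703]
tcp_rot: [0.998, -0.064, 0.0, 0.0]
contact_force: [-3.7, -0.7, 2.8]
opening: 0.004
```

```bash
python3 g2.py 0.2 0 .07 0
```

```text
now drawer [ 0.0851 -0.0002]
t 21.98 pos [0.5356 0.034  0.0703] dp [0.1149 0.0002 0.0004] dr [ 0.0002 -0.0005  0.0029] |d| 0.115 F [-3.7 -0.7  2.8]
```

{"fn": "carry_out", "kwargs": {
  "commands": [
    {"delta_pos": [0.007, 0, 0], "delta_rot": [0, 0, 0], "claw": 0},
    {"delta_pos": [0.014, 0, 0], "delta_rot": [0, 0, 0], "claw": 0},
    {"delta_pos": [0.021, 0, 0], "delta_rot": [0, 0, 0], "claw": 0},
    {"delta_pos": [0.028, 0, 0], "delta_rot": [0, 0, 0], "claw": 0},
    {"delta_pos": [0.035, 0, 0], "delta_rot": [0, 0, 0], "claw": 0},
    {"delta_pos": [0.042, 0, 0], "delta_rot": [0, 0, 0], "claw": 0},
    {"delta_pos": [0.049, 0, 0], "delta_rot": [0, 0, 0], "claw": 0},
    {"delta_pos": [0.056, 0, 0], "delta_rot": [0, 0, 0], "claw": 0}
  ]
}}

```text
time: 22.65
eef_pos: [0.5918, 0.0267, 0.0703]
tcp_rot: [0.998, -0.064, 0.0, 0.0]
contact_force: [-4.1, -1.0, 2.0]
opening: 0.003
```

{"fn": "carry_out", "kwargs": {
  "commands": [
    {"delta_pos": [0.007, 0, 0], "delta_rot": [0, 0, 0], "claw": 0},
    {"delta_pos": [0.014, 0, 0], "delta_rot": [0, 0, 0], "claw": 0},
    {"delta_pos": [0.021, 0, 0], "delta_rot": [0, 0, 0], "claw": 0},
    {"delta_pos": [0.028, 0, 0], "delta_rot": [0, 0, 0], "claw": 0},
    {"delta_pos": [0.035, 0, 0], "delta_rot": [0, 0, 0], "claw": 0},
    {"delta_pos": [0.041, 0, 0], "delta_rot": [0, 0, 0], "claw": 0},
    {"delta_pos": [0.046, 0, 0], "delta_rot": [0, 0, 0], "claw": 0},
    {"delta_pos": [0.05, 0, 0], "delta_rot": [0, 0, 0], "claw": 0}
  ]
}}

```text
time: 23.32
eef_pos: [0.6421, 0.0202, 0.0703]
tcp_rot: [0.998, -0.064, 0.0, 0.0]
contact_force: [-4.0, -2.0, 2.4]
opening: -0.002
```

```bash
python3 g2.py 0.2 0 .07 0; python3 - <<'E'
from look import *
wrist(ctrl,"w11")
E
```

```text
now drawer [ 1.925e-01 -1.000e-04]
t 23.32 pos [0.6421 0.0202 0.0703] dp [ 0.0075 -0.0001  0.0003] dr [ 0.0006 -0.0006  0.0029] |d| 0.008 F [-4.  -2.   2.4]
```

View pics/w11.png

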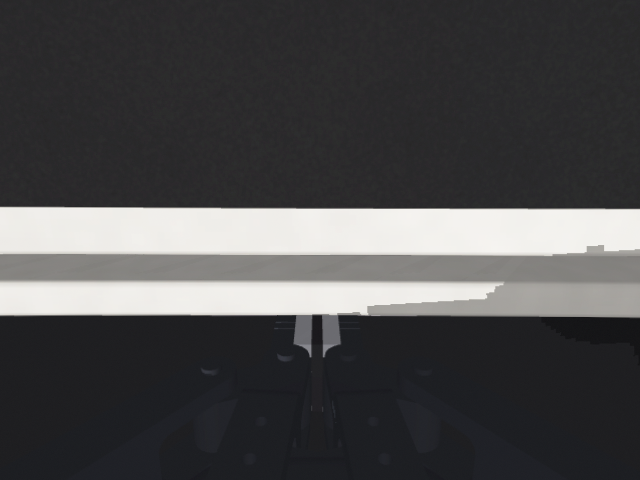

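{"fn": "carry_out", "kwargs": {
  "commands": [
    {"delta_pos": [0.002, 0, 0], "delta_rot": [0, 0, 0], "claw": 0},
    {"delta_pos": [0.004, 0, 0], "delta_rot": [0, 0, 0], "claw": 0},
    {"delta_pos": [0.006, 0, 0], "delta_rot": [0, 0, 0], "claw": 0},
    {"delta_pos": [0.008, 0, 0], "delta_rot": [0, 0, 0], "claw": 0}
  ]
}}

```text
time: 23.7
eef_pos: [0.6446, 0.0202, 0.0705]
tcp_rot: [0.998, -0.063, -0.009, -0.0]
contact_force: [-28.2, -0.6, 20.6]
opening: -0.003
```

{"fn": "carry_out", "kwargs": {
  "commands": [
    {"delta_pos": [0.0015, 0, 0], "delta_rot": [0, 0, 0], "claw": 0},
    {"delta_pos": [0.003, 0, 0], "delta_rot": [0, 0, 0], "claw": 0}
  ]
}}

```text
time: 23.87
eef_pos: [0.6447, 0.0204, 0.0706]
tcp_rot: [0.998, -0.063, -0.013, -0.0]
contact_force: [-15.3, 0.2, 10.5]
opening: 0.0
```

{"fn": "carry_out", "kwargs": {
  "commands": [
    {"delta_pos": [0.0015, 0, 0], "delta_rot": [0, 0, 0], "claw": 0},
    {"delta_pos": [0.003, 0, 0], "delta_rot": [0, 0, 0], "claw": 0}
  ]
}}

```text
time: 24.03
eef_pos: [0.6447, 0.0204, 0.0706]
tcp_rot: [0.998, -0.062, -0.018, -0.0]
contact_force: [-15.7, -1.9, 11.2]
opening: 0.003
```

```bash
python3 - <<'E'
from look import *
c,p,d=wrist(ctrl,"w12")
C=c.cloud(d)
print(ctrl.get_state()['contact_force'])
pts=[(100,r) for r in range(190,320,6)]
for u,r in pts: print(r,C[r,u].round(4),p[r,u])
c0,p0,d0=load("w11");C0=c0.cloud(d0)
for r in range(190,320,6): print(r,C0[r,100].round(4))
p,d=ctrl.read_camera("top")
cv2.imwrite("pics/top12.png",cv2.resize(p[80:290,200:450,::-1],None,fx=2.8,fy=2.8,interpolation=cv2.INTER_CUBIC))
E
```

```text
[-13.73773486  -1.5911054    9.16671808]
190 [0.7057 0.0716 0.0782] [43 43 44]
196 [0.7039 0.0726 0.0772] [43 43 44]
202 [0.7023 0.0728 0.0776] [45 42 45]
208 [0.7005 0.0738 0.0768] [42 42 43]
214 [0.6987 0.0744 0.0767] [43 41 44]
220 [0.6971 0.0749 0.0768] [239 237 234]
226 [0.6957 0.0746 0.0782] [239 237 234]
232 [0.6936 0.0758 0.077 ] [239 237 234]
238 [0.692  0.076  0.0774] [239 237 233]
244 [0.6902 0.0766 0.0773] [239 237 233]
250 [0.6883 0.0773 0.0771] [238 237 233]
256 [0.6865 0.0778 0.0771] [238 236 232]
262 [0.6842 0.0793 0.0755] [218 215 209]
268 [0.6781 0.0868 0.0637] [132 131 128]
274 [0.6779 0.0844 0.0688] [135 133 130]
280 [0.6778 0.0819 0.0739] [139 135 132]
286 [0.6761 0.0822 0.0743] [229 227 223]
292 [0.6743 0.0825 0.0748] [239 237 233]
298 [0.6718 0.0838 0.0737] [239 237 234]
304 [0.6708 0.083  0.0759] [238 237 233]
310 [0.6683 0.0843 0.0747] [238 236 232]
316 [0.6301 0.1315 0.0011] [60 59 61]
190 [0.7027 0.0719 0.0786]
196 [0.7011 0.072  0.0794]
202 [0.6994 0.0728 0.0786]
208 [0.6975 0.074  0.0773]
214 [0.6958 0.0745 0.0773]
220 [0.6942 0.0746 0.0779]
226 [0.6923 0.0756 0.0771]
232 [0.6904 0.0764 0.0765]
238 [0.6886 0.077  0.0763]
244 [0.6869 0.0773 0.0766]
250 [0.6854 0.0773 0.0775]
256 [0.6764 0.0922 0.0525]
262 [0.6763 0.0888 0.0593]
268 [0.676  0.086  0.0651]
274 [0.6755 0.0839 0.0698]
280 [0.6749 0.0822 0.0736]
286 [0.6734 0.0819 0.0749]
292 [0.6713 0.0826 0.0746]
298 [0.6696 0.0829 0.0751]
304 [0.6678 0.0832 0.0755]
310 [0.6658 0.0837 0.0755]
316 [0.6308 0.1302 0.0012]
```

View pics/w12.png

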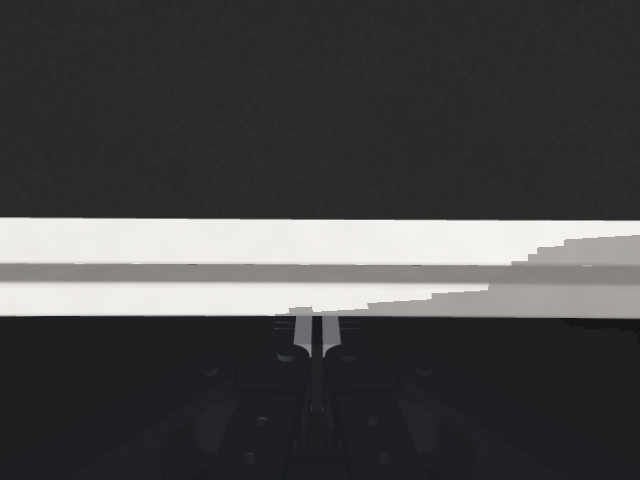

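View pics/top12.png

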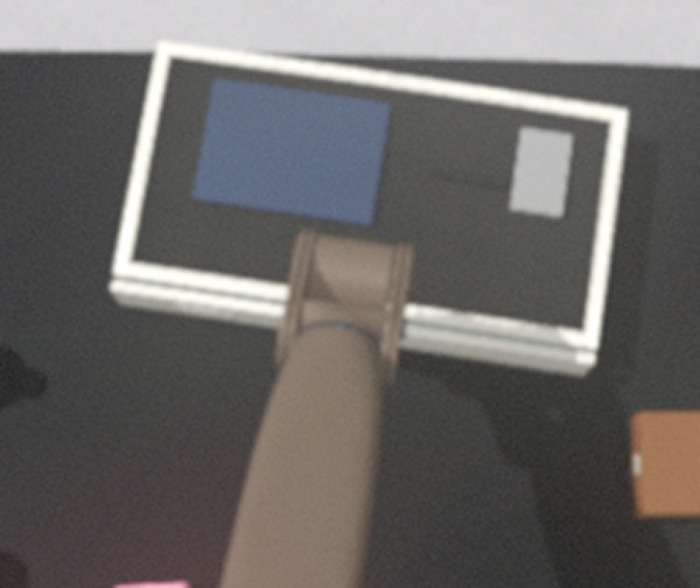

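```bash
python3 - <<'E'
from look import *
s=ctrl.get_state();r=R.from_quat(s['tcp_rot']);print(s['contact_force'],s['wrist_torque'],r.as_matrix().round(3).tolist(),s['joint_efforts'].round(2),s['qpos'].round(3))
p,d=ctrl.read_camera("scene");cv2.imwrite("pics/sc12.png",cv2.resize(p[150:400,160:460,::-1],None,fx=2.5,fy=2.5,interpolation=cv2.INTER_CUBIC))
c=Cam(ctrl,"scene");C=c.cloud(d)
m=(C[...,0]>.66)&(C[...,0]<1.0)&(abs(C[...,1])<.3)&(d>0)&(C[...,2]>.09)&(C[...,2]<.2)
print(m.sum(),np.percentile(C[m],[5,50,95],axis=0).round(3) if m.sum() else 0)
E
```

```text
[-13.24932603  -0.97031978   9.46740192] [-0.22821153  1.94440737 -0.09212633] [[0.992, -0.125, -0.036], [-0.125, -0.992, 0.003], [-0.036, 0.002, -0.999]] [  0.58 -37.77 -28.02   0.54  -2.82  -0.04] [-0.125  0.43   1.741 -0.002  1.007  1.572]
1977 [[ 0.667 -0.209  0.09 ]
 [ 0.862  0.061  0.092]
 [ 0.929  0.183  0.147]]
```

View pics/sc12.png

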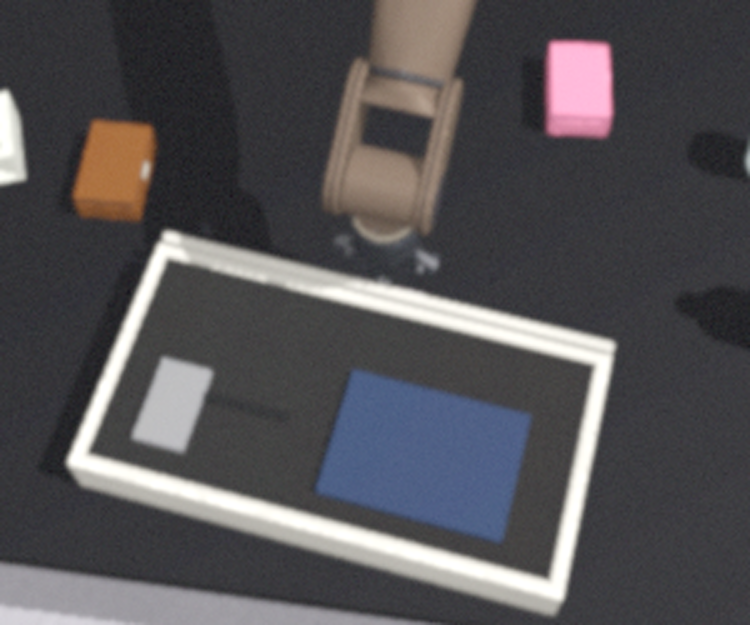

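```bash
python3 - <<'E'
from look import *
for n in("w10","w12"):
    c,p,d=load(n);s=pickle.load(open(n+".pkl","rb"))
    C=c.cloud(d);T=R.from_quat(s['tcp_rot']).inv().apply((C-s['eef_pos']).reshape(-1,3)).reshape(C.shape)
    m=(d>0)&(T[...,2]<.02)&(T[...,2]>-.11)&(abs(T[...,1])<.07)&(abs(T[...,0])<.07)
    if n=="w12": m[:318]=False
    q=T[m]
    for z0 in np.arange(-.11,.02,.01):
        k=q[(q[:,2]>=z0)&(q[:,2]<z0+.01)]
        if len(k):print(n,round(z0,3),len(k),k.min(0).round(3),k.max(0).round(3))
E
```

```text
w10 -0.08 737 [ 0.018 -0.017 -0.072] [ 0.02   0.019 -0.07 ]
w10 -0.07 13520 [ 0.008 -0.056 -0.07 ] [ 0.02   0.058 -0.06 ]
w10 -0.06 15838 [-0.001 -0.054 -0.06 ] [ 0.02   0.057 -0.05 ]
w10 -0.05 10471 [-0.007 -0.046 -0.05 ] [ 0.019  0.048 -0.04 ]
w10 -0.04 10691 [-0.011 -0.038 -0.04 ] [ 0.016  0.04  -0.03 ]
w10 -0.03 3033 [-0.011 -0.03  -0.03 ] [ 0.016  0.032 -0.02 ]
w10 -0.02 1233 [-0.01  -0.013 -0.02 ] [ 0.014  0.014 -0.01 ]
w10 -0.01 1272 [ 0.008 -0.013 -0.01 ] [ 0.014  0.014 -0.   ]
w10 -0.0 1025 [ 0.008 -0.013  0.   ] [0.013 0.014 0.01 ]
w10 0.01 147 [ 0.008 -0.011  0.01 ] [0.013 0.01  0.014]
w12 -0.08 721 [ 0.018 -0.017 -0.072] [ 0.02   0.019 -0.07 ]
w12 -0.07 13537 [ 0.008 -0.056 -0.07 ] [ 0.02   0.058 -0.06 ]
w12 -0.06 15872 [-0.001 -0.055 -0.06 ] [ 0.02   0.056 -0.05 ]
w12 -0.05 10570 [-0.008 -0.046 -0.05 ] [ 0.019  0.047 -0.04 ]
w12 -0.04 10610 [-0.011 -0.038 -0.04 ] [ 0.016  0.04  -0.03 ]
w12 -0.03 3031 [-0.011 -0.03  -0.03 ] [ 0.016  0.032 -0.02 ]
w12 -0.02 1235 [-0.01  -0.013 -0.02 ] [ 0.014  0.014 -0.01 ]
w12 -0.01 975 [ 0.007 -0.013 -0.01 ] [ 0.013  0.014 -0.   ]
w12 -0.0 168 [ 0.008 -0.013  0.   ] [0.009 0.014 0.004]
```

```bash
python3 - <<'E'
from look import *
go(ctrl,.63,.02,.30,-7.45)
E
```

```text
t 24.18 pos [0.6447 0.0205 0.0707] dp [-0.0228  0.0027 -0.2286] dr [0.0018 0.0362 0.0049] |d| 0.23 F [-12.2  -0.5   9.1]
```

{"fn": "carry_out", "kwargs": {
  "commands": [
    {"delta_pos": [-0.025, 0, 0], "delta_rot": [0.002, 0.036, 0.005], "claw": 0},
    {"delta_pos": [-0.03, 0, -0.03], "delta_rot": [0.002, 0.036, 0.005], "claw": 0},
    {"delta_pos": [-0.025, 0, -0.07], "delta_rot": [0.002, 0.036, 0.005], "claw": 0},
    {"delta_pos": [-0.023, 0.002, -0.11], "delta_rot": [0.002, 0.036, 0.005], "claw": 0},
    {"delta_pos": [-0.023, 0.002, -0.15], "delta_rot": [0.002, 0.036, 0.005], "claw": 0},
    {"delta_pos": [-0.023, 0.002, -0.18], "delta_rot": [0.002, 0.036, 0.005], "claw": 0},
    {"delta_pos": [-0.023, 0.002, -0.18], "delta_rot": [0.002, 0.036, 0.005], "claw": 0},
    {"delta_pos": [-0.023, 0.002, -0.18], "delta_rot": [0.002, 0.036, 0.005], "claw": 0}
  ]
}}

```text
time: 24.85
eef_pos: [0.6304, 0.0211, 0.2553]
tcp_rot: [0.998, -0.065, 0.005, -0.0]
contact_force: [-0.5, 0.7, -0.9]
opening: -0.003
```

```bash
python3 - <<'E'
from look import *
c,p,d=wrist(ctrl,"w13");s=ctrl.get_state();print(s['eef_pos'],s['dq'].round(3))
cv2.imwrite("pics/w13o.png",cv2.resize(c.ortho(p,.076,.60,.76,-.15,.2,.0005)[...,::-1],None,fx=1,fy=1))
E
```

```text
[0.62891215 0.0212364  0.25226513] [-0.001  0.034  0.051 -0.004  0.009 -0.001]
```

View pics/w13.png

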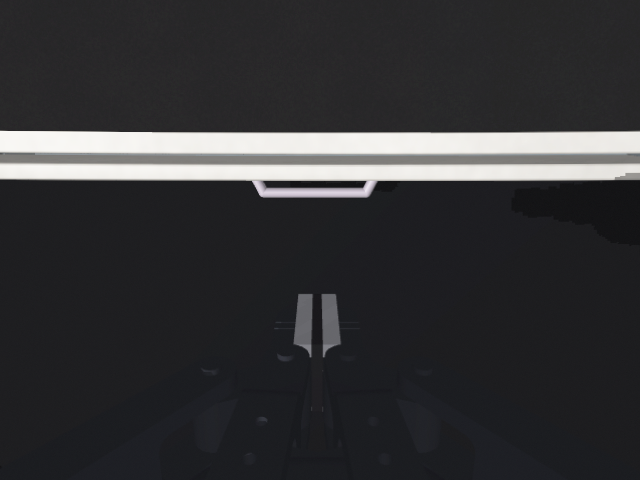

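View pics/w13o.png

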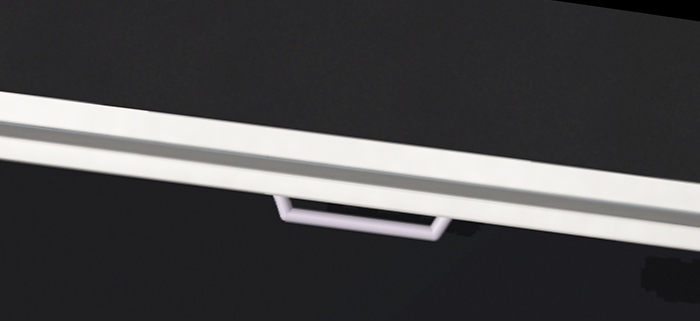

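```bash
python3 - <<'E'
from look import *
from g import D
c,p,d=load("w13");C=c.cloud(d)
for u in(150,450):
  for r in range(126,186,3):
    q=C[r,u];print(u,r,w2d(D,q).round(4),q[2].round(4),p[r,u])
c0,p0,d0=load("w12")
cv2.imwrite("pics/w12z.png",cv2.resize(p0[200:330,60:260,::-1],None,fx=4,fy=4,interpolation=cv2.INTER_NEAREST))
c,p,d=load("w1");C=c.cloud(d)
for u in(200,420):
  for r in list(range(76,96,2))+list(range(320,342,2)):
    q=C[r,u];print(u,r,w2d(D,q).round(4),q[2].round(4),p[r,u])
E
```

```text
150 126 [0.2522 0.1131] 0.0778 [42 42 43]
150 129 [0.2502 0.1131] 0.0784 [42 41 41]
150 132 [0.2481 0.1141] 0.0764 [234 232 229]
150 135 [0.2461 0.114 ] 0.0773 [246 244 240]
150 138 [0.2441 0.1142] 0.0773 [245 243 240]
150 141 [0.242  0.1148] 0.0762 [245 243 240]
150 144 [0.24   0.1148] 0.0769 [245 243 240]
150 147 [0.2379 0.1154] 0.076 [245 242 240]
150 150 [0.2359 0.1153] 0.0769 [245 243 240]
150 153 [0.2337 0.1163] 0.0748 [178 178 173]
150 156 [0.2267 0.135 ] 0.0269 [128 126 123]
150 159 [0.2267 0.1268] 0.049 [130 128 124]
150 162 [0.2267 0.1192] 0.0692 [129 127 124]
150 165 [0.2253 0.1173] 0.0748 [231 229 225]
150 168 [0.2233 0.117 ] 0.0762 [246 245 242]
150 171 [0.221 0.118] 0.0743 [245 244 241]
150 174 [0.219  0.1177] 0.0755 [243 242 238]
150 177 [0.217  0.1177] 0.0762 [241 239 236]
150 180 [0.2145 0.1188] 0.0741 [107 106 104]
150 183 [0.2001 0.1481] 0.0001 [30 30 32]
450 126 [ 0.2523 -0.0924] 0.0782 [41 41 42]
450 129 [ 0.2503 -0.0928] 0.0777 [39 39 41]
450 132 [ 0.2483 -0.0932] 0.0769 [122 120 117]
450 135 [ 0.2463 -0.0934] 0.0768 [241 239 236]
450 138 [ 0.2443 -0.0934] 0.077
[... 1899 characters left out ...]
.0075 [177 174 170]
420 88 [ 0.2325 -0.099 ] -0.0 [37 37 37]
420 90 [ 0.2307 -0.0995] -0.0018 [21 21 23]
420 92 [ 0.2287 -0.0995] -0.001 [32 32 34]
420 94 [ 0.2268 -0.0996] -0.0009 [33 33 35]
420 320 [ 0.0014 -0.103 ] 0.0597 [136 134 132]
420 322 [ 0.0014 -0.102 ] 0.0641 [134 133 130]
420 324 [0.2153 0.0043] 0.4627 [136 134 130]
420 326 [ 0.0003 -0.1006] 0.0706 [135 133 130]
420 328 [ 0.0001 -0.0998] 0.0742 [220 218 212]
420 330 [-0.0008 -0.0993] 0.0766 [240 238 235]
420 332 [-0.0041 -0.1   ] 0.0748 [241 239 235]
420 334 [-0.0064 -0.1002] 0.0748 [241 238 234]
420 336 [-0.0087 -0.1003] 0.0748 [241 240 236]
420 338 [-0.0545 -0.1207] 0.0001 [99 98 96]
420 340 [-0.0569 -0.1207] 0.0008 [31 30 33]
```

View pics/w12z.png

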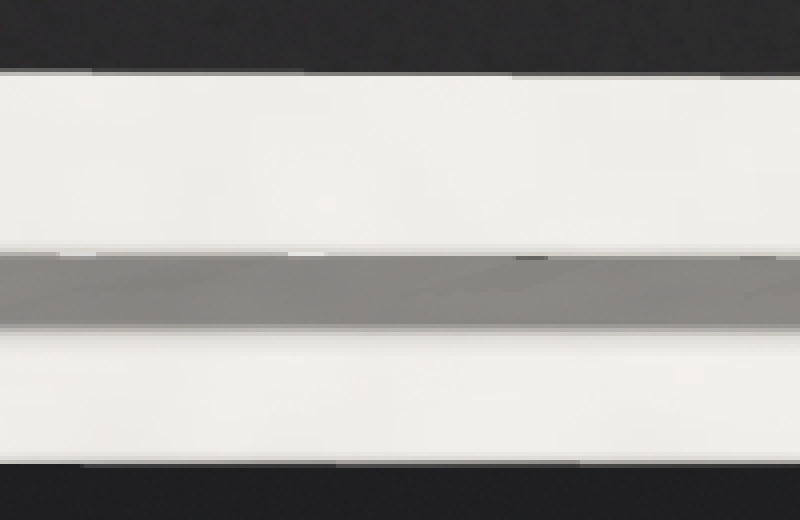

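```bash
python3 g.py .18 0 .066 0
```

```text
now drawer [ 0.1868 -0.0008]
t 24.9 pos [0.6289 0.0212 0.2523] dp [-0.0074 -0.0006  0.1862] dr [-0.001  -0.0035  0.0002] |d| 0.186 F [ 0.6 -0.6  0.2]
```

{"fn": "carry_out", "kwargs": {
  "commands": [
    {"delta_pos": [-0.007, -0.001, 0.03], "delta_rot": [0, 0, 0], "claw": 0},
    {"delta_pos": [-0.007, -0.001, 0.065], "delta_rot": [0, 0, 0], "claw": 0},
    {"delta_pos": [-0.007, -0.001, 0.1], "delta_rot": [0, 0, 0], "claw": 0},
    {"delta_pos": [-0.007, -0.001, 0.135], "delta_rot": [0, 0, 0], "claw": 0},
    {"delta_pos": [-0.007, -0.001, 0.165], "delta_rot": [0, 0, 0], "claw": 0},
    {"delta_pos": [-0.007, -0.001, 0.184], "delta_rot": [0, 0, 0], "claw": 0},
    {"delta_pos": [-0.007, -0.001, 0.184], "delta_rot": [0, 0, 0], "claw": 0},
    {"delta_pos": [-0.007, -0.001, 0.184], "delta_rot": [0, 0, 0], "claw": 0}
  ]
}}

```text
time: 25.57
eef_pos: [0.6206, 0.0237, 0.065]
tcp_rot: [0.998, -0.065, -0.001, -0.001]
contact_force: [-0.7, 0.1, -0.6]
opening: -0.003
```

```bash
python3 g.py .203 0 .066 0
```

```text
now drawer [0.1782 0.0006]
t 25.57 pos [0.6206 0.0237 0.065 ] dp [ 0.0248  0.0006 -0.0011] dr [-0.0013  0.0025  0.0002] |d| 0.025 F [-0.7  0.1 -0.6]
```

{"fn": "carry_out", "kwargs": {
  "commands": [
    {"delta_pos": [0.012, 0, 0], "delta_rot": [0, 0, 0], "claw": 0},
    {"delta_pos": [0.022, 0, 0], "delta_rot": [0, 0, 0], "claw": 0},
    {"delta_pos": [0.027, 0, 0], "delta_rot": [0, 0, 0], "claw": 0},
    {"delta_pos": [0.03, 0, 0], "delta_rot": [0, 0, 0], "claw": 0},
    {"delta_pos": [0.032, 0, 0], "delta_rot": [0, 0, 0], "claw": 0},
    {"delta_pos": [0.032, 0, 0], "delta_rot": [0, 0, 0], "claw": 0}
  ]
}}

```text
time: 26.07
eef_pos: [0.6506, 0.0199, 0.066]
tcp_rot: [0.998, -0.065, -0.004, -0.001]
contact_force: [-3.4, 0.5, -0.6]
opening: -0.001
```

```bash
python3 g.py .203 0 .066 0
```

```text
now drawer [0.2084 0.0008]
t 26.07 pos [0.6506 0.0199 0.066 ] dp [-0.0054  0.0008  0.0001] dr [-0.0011  0.0076  0.0006] |d| 0.005 F [-3.4  0.5 -0.6]
```

{"fn": "carry_out", "kwargs": {
  "commands": [
    {"delta_pos": [0.002, 0, 0], "delta_rot": [0, 0, 0], "claw": 0},
    {"delta_pos": [0.004, 0, 0], "delta_rot": [0, 0, 0], "claw": 0},
    {"delta_pos": [0.004, 0, 0], "delta_rot": [0, 0, 0], "claw": 0}
  ]
}}

```text
time: 26.32
eef_pos: [0.651, 0.02, 0.0662]
tcp_rot: [0.998, -0.064, -0.01, -0.001]
contact_force: [-14.4, 1.0, 6.5]
opening: 0.001
```

```bash
python3 g.py .203 0 .066 0;python3 - <<'E'
from look import *
wrist(ctrl,"w14")
E
```

```text
now drawer [0.2089 0.0009]
t 26.32 pos [0.651  0.02   0.0662] dp [-0.0059  0.0009  0.0004] dr [-0.0006  0.0191  0.0012] |d| 0.006 F [-14.4   1.    6.5]
```

View pics/w14.png

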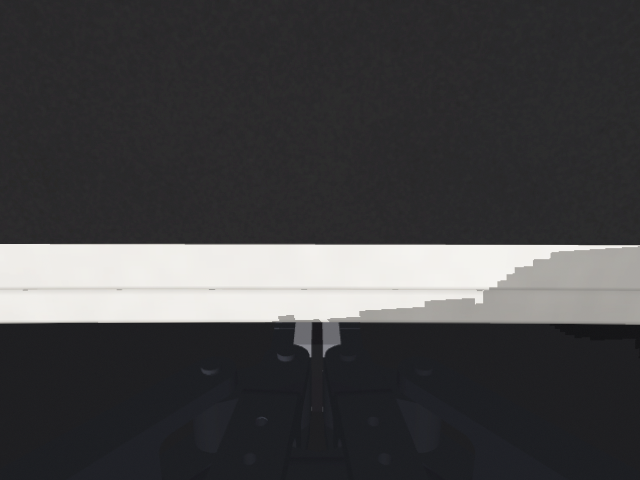

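{"fn": "carry_out", "kwargs": {
  "commands": [
    {"delta_pos": [-0.02, 0, 0], "delta_rot": [0, 0.019, 0], "claw": 0},
    {"delta_pos": [-0.035, 0, -0.03], "delta_rot": [0, 0.019, 0], "claw": 0},
    {"delta_pos": [-0.03, 0, -0.07], "delta_rot": [0, 0.019, 0], "claw": 0},
    {"delta_pos": [-0.03, 0, -0.11], "delta_rot": [0, 0.019, 0], "claw": 0},
    {"delta_pos": [-0.03, 0, -0.15], "delta_rot": [0, 0.019, 0], "claw": 0},
    {"delta_pos": [-0.03, 0, -0.18], "delta_rot": [0, 0.019, 0], "claw": 0},
    {"delta_pos": [-0.03, 0, -0.18], "delta_rot": [0, 0.019, 0], "claw": 0},
    {"delta_pos": [-0.03, 0, -0.18], "delta_rot": [0, 0.019, 0], "claw": 0}
  ]
}}

```text
time: 27.03
eef_pos: [0.627, 0.0231, 0.2521]
tcp_rot: [0.998, -0.064, 0.005, -0.0]
contact_force: [-1.0, -0.1, -0.8]
opening: -0.001
```

{"fn": "carry_out", "kwargs": {
  "commands": [
    {"delta_pos": [0, 0, 0], "delta_rot": [0, 0, 0], "claw": 0},
    {"delta_pos": [0, 0, 0], "delta_rot": [0, 0, 0], "claw": 0},
    {"delta_pos": [0, 0, 0], "delta_rot": [0, 0, 0], "claw": 0}
  ]
}}

```text
time: 27.28
eef_pos: [0.6266, 0.0231, 0.2507]
tcp_rot: [0.998, -0.064, 0.004, -0.0]
contact_force: [-0.2, -0.3, -0.9]
opening: -0.005
```

```bash
python3 - <<'E'
from look import *
from g import D
c,p,d=wrist(ctrl,"w15");s=ctrl.get_state();print(s['time'],s['eef_pos'],s['dq'].round(3))
C=c.cloud(d)
for u in(150,450):
  for r in range(120,190,4):
    q=C[r,u];print(u,r,w2d(D,q).round(4),q[2].round(4),p[r,u])
p,d=ctrl.read_camera("top");cv2.imwrite("pics/top15.png",p[...,::-1])
E
```

```text
27.3333 [0.62649942 0.02314278 0.25052257] [-0.001  0.002 -0.001 -0.003  0.002  0.   ]
150 120 [0.252  0.1125] 0.0776 [41 42 42]
150 124 [0.2494 0.1127] 0.0778 [41 39 42]
150 128 [0.2467 0.1137] 0.0759 [245 243 240]
150 132 [0.2441 0.1135] 0.0771 [244 243 240]
150 136 [0.2415 0.1139] 0.0771 [244 243 239]
150 140 [0.2387 0.1145] 0.0763 [244 243 239]
150 144 [0.2362 0.1144] 0.0774 [244 243 239]
150 148 [0.2333 0.1154] 0.0754 [173 170 165]
150 152 [0.2305 0.1161] 0.0745 [246 244 241]
150 156 [0.2277 0.1166] 0.0739 [245 243 240]
150 160 [0.2251 0.1163] 0.0755 [243 241 237]
150 164 [0.2222 0.1171] 0.0742 [211 207 202]
150 168 [0.2097 0.146 ] 0.0005 [30 31 33]
150 172 [0.206  0.1471] -0.0013 [29 29 31]
150 176 [0.2027 0.147 ] 0.0 [31 30 33]
150 180 [0.1993 0.147 ] 0.0011 [30 30 33]
150 184 [0.1957 0.1476] 0.0006 [29 29 32]
150 188 [0.1922 0.1479] 0.0008 [30 30 32]
450 120 [ 0.2523 -0.0891] 0.0786 [40 40 41]
450 124 [ 0.2497 -0.09  ] 0.0764 [40 39 41]
450 128 [ 0.2471 -0.0903] 0.0762 [240 239 235]
450 132 [ 0.2445 -0.0901] 0.0775 [242 240 236]
450 136 [ 0.2419 -0.0904] 0.0776 [242 240 236]
450 140 [ 0.2391 -0.0909] 0.0766 [241 240 236]
450 144 [ 0.2365 -0.0909] 0.0773 [242 240 236]
450 148 [ 0.2338 -0.0914] 0.0767 [190 185 181]
450 152 [ 0.2309 -0.0921] 0.0753 [239 237 233]
450 156 [ 0.2283 -0.0921] 0.0761 [240 238 234]
450 160 [ 0.2254 -0.0927] 0.0749 [239 238 234]
450 164 [ 0.2226 -0.093 ] 0.0749 [225 223 219]
450 168 [ 0.2102 -0.1162] 0.0003 [29 29 32]
450 172 [ 0.2067 -0.1165] 0.0005 [29 29 33]
450 176 [ 0.203  -0.1172] -0.0006 [28 28 32]
450 180 [ 0.1995 -0.1175] -0.0007 [28 28 32]
450 184 [ 0.1959 -0.118 ] -0.0011 [29 29 32]
450 188 [ 0.1924 -0.118 ] -0.0002 [28 29 32]
```

View pics/w15.png

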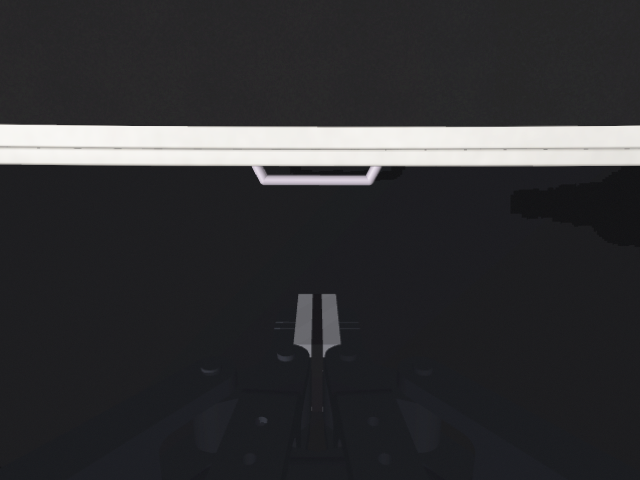

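View pics/top15.png

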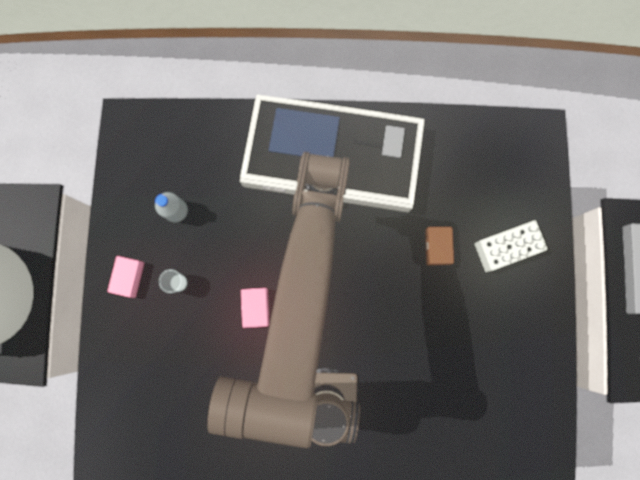

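```bash
python3 - <<'E'
from plant import ctrl
print(ctrl.sign_off())
E
```

```text
the job is handed in; nothing more can be done
None
```

The three boxes are in one closed row against the back wall and the left end. The drawer is pushed home, and I handed the job in at about 27 s.

**What I did**
- I pushed each box square against the back wall with the open gripper.
- I pushed the row left from its right end until it stopped hard, at about 9 N.
- I pressed each box against the back wall once more and closed the row up to the left again. The second hard stop came at the same place, at about 8 N.
- I then pushed the drawer shut with the closed fingers.

**Last checks**
- **Row:** with the drawer open, the row measured 359 × 79.5 mm and lay square to within 0.3°. It was against the back wall and the left end, with the right-hand slot free. A later view showed a gap of about 1 mm between the second and third boxes, which is why I pushed left a second time. I did not measure the row from above again after that push.
- **Drawer:** it is against its stop, with the seam between front and unit closed at about 0–1 mm. It stayed there after the robot backed away.
- **Bystanders:** the bottle, beaker, rack and the pink and brown look-alikes look unmoved in the top view.

**What did not fit**
- The first closing push stalled about 6 mm short, at up to 28 N. That is more than the roughly 12 N expected from friction and the roller. A second push went through to the stop.
- The roof edge measured about 232 mm from the inside of the front, against the 228 mm given.
- The boxes cannot be seen with the drawer shut, so I could not confirm their position after it snapped home.

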